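Open the pet-treat counter: scrub the pail, stand the signs, light up

ROBOT

A 6-joint arm with a two-finger parallel gripper is mounted at the origin on the work surface. World frame = base frame: x ahead of the robot, y to its left, z up, the work surface at z = 0. Lengths are in m, angles in rad, forces in N, time in s.
With the tool pointing down it reaches from about 0.3 to 0.875 m from the base axis. Payload 4.2 kg.
Tool frame: the origin (TCP) lies midway between the tips of the shut fingers; the grasp point (between the pads) lies 19 mm behind it (bot.grasp_offset is the z of the grasp point in the tool frame, in m); z points along the fingers, y is the line along which they close (so a half turn about z gives the same grasp; the last joint's range is limited). The gripper opens to 85 mm and grips with 20 to 120 N. Pads are 22 mm wide; open, the fingers measure 114 mm over their backs; the gripper's body (76 mm by 85 mm) begins 54 mm behind the grasp point. The pads swing forward as they close: fully open they stand 13 mm farther back than shut.
Start: joints at [1.221, 0.32, 1.565, -0, 1.257, -0.02], TCP at [0.186, 0.544, 0.231] pointing down, gripper open.
Joint ranges: [-3.11, 3.11], [-0.84, 2.01], [0.21, 2.61], [-1.34, 4.49], [0.05, 2.63], [-2.56, 2.56]. Speed limits (rad/s): [2.57, 2.57, 3.14, 3.14, 3.14, 3.14].

INTERFACE

Orientations are given as a unit quaternion [w, x, y, z].
In Python, from rig import bot, cams gives the robot as it stands.
- The arm moves only by the tool arm_command, never from a script. Its argument "series" is a list of rows, each an object with "jaw": the gripper's target within -1 to 1 (shut at 1, half-way at 0, fully open at -1); "travel": the shift along the tool's x, y, z in cm, a list of three; "dr": the turn, a rotation vector about the tool's x, y, z in rad, a list of three. A call has 1 to 5 rows; each row is the pose to reach, as a shift and turn from the pose commanded when the call began, along the tool's axes at that moment; what a row does not reach only later rows make up. A row lasts 1/8 s, in which the tool goes at most 62.5 mm and 10.7 degrees, less where a joint would pass 70% of its speed; a pose out of reach is approached as far as the arm can. A call with a gripper value outside its range is refused whole. The fingers move at their own pace and stop on an object; "grip_force" is the grip in N (left out, the last holds). Time passes only in rows, so rows that repeat a pose let the fingers close. It gives the time, the measured TCP pose, the force, the opening and the grip force at its end, in the units of the state.
- bot.get_obs(): the state, without advancing time (a new reading comes with each control period).
- cams.camera(name): name is "scene" or "top"; returns a dict with "frame" (480x640x3 uint8, red, green, blue), "depth" (480x640 float32, m along the optical axis (not along the pixel's ray), 0 where there is no reading), "fx", "fy", "cx", "cy" (pixels), "D" ([k1, k2, p1, p2, k3] as OpenCV has them; the pictures are not rectified), "R" (3x3) and "t" (3): a world point X has camera coordinates R X + t. Camera axes: x right, y down, z forward; pixel columns grow to the right and rows downward; lengths in m; the calibration is good to about 2 mm. A picture is of the moment at which its call begins.
- bot.finish_job(): hands the job in; it is judged then, once.
The state is a dict: "time": time; "joints": joint angles; "joint_velocities": joint speeds; "tau": joint torques, N m; "tool_pos": TCP position; "ee_rot": TCP orientation; "ft_force": force on the tool from outside, world axes, zero at the start; "moment": the same for the moment, N m; "gripper_width": finger opening in m; "grasp_force": force on a finger pad.
Only numpy, scipy, OpenCV 4.12 (cv2) and the standard library are available. Lean on these libraries where they do the work, as an engineer would, in place of code of your own. Each camera call takes 0.05 s, during which the arm holds its last target. There are 200 camera calls.

TASK

Get the pet-treat counter ready for opening. First scrub the empty pail with the bottle brush, taking the brush down to the bottom three times and raising it well over half the pail's height in between, and stand the brush back upright in the middle of its cork mat; then take all the top-heavy price signs out of the crate and stand each one upright and still in the middle of its own slate disc on the display plank, its face square to the plank's long front edge. Last, slide the flush switch in the recess of the display light all the way to the on end, and leave the pail standing upright.

Things in the scene. Friction and masses are not known exactly. Their poses are not given: they have to be found in the camera images.
- pail: loose galvanised steel pail with an open top, 100 mm high, outer diameter 104 mm at the foot and 120 mm at the rim, wall 3 mm, inner floor 6 mm above its underside, 0.5 kg. Origin: centre of its underside; z up
- brush: bottle brush that stands upright by itself, handle up, 206 mm tall: round bristle head 60 mm in diameter from 0 to 60 mm height (rigid), above it a round wooden handle 22 mm in diameter up to 206 mm, 0.25 kg, heavy at the foot. Origin: centre of the flat foot; z along the handle, up
- brush_foot (a point): centre of the brush's flat foot (same point as the brush's origin)
- mat: fixed round cork mat, 130 mm in diameter, 4 mm thick, on which the brush stands at the start. Origin: centre of its underside, on the counter
- crate: fixed open wooden crate, 170 x 170 mm, 40 mm high, walls and floor 5 mm, one divider across each way: four cells of about 77 mm, each centred 40 mm from the crate's middle in x and y; holds the signs at the start. Origin: centre of its underside
- plank: fixed wooden display plank, 100 mm (its x) by 310 mm (its y), 20 mm high, with four dark slate discs in a row along its y, each 56 mm in diameter and 6 mm proud. Its long front edge faces -x, its x axis points square across it. Origin: centre of its underside
- disc0 (a point): centre of the top face of disc 0 (26 mm above the counter); discs are 75 mm apart, disc0 at the plank's -y end
- disc1 (a point): centre of the top face of disc 1 (26 mm above the counter); discs are 75 mm apart, disc0 at the plank's -y end
- disc2 (a point): centre of the top face of disc 2 (26 mm above the counter); discs are 75 mm apart, disc0 at the plank's -y end
- disc3 (a point): centre of the top face of disc 3 (26 mm above the counter); discs are 75 mm apart, disc0 at the plank's -y end
- sign0: loose top-heavy price sign (all alike), 154 mm tall, 0.11 kg: round wooden foot 28 mm in diameter, 8 mm thick; steel stem 8 mm in diameter; heavy block with blank pale faces on top, 14 mm thick (x), 50 mm wide (y), from 110 to 154 mm height. Topples if let go over 6 degrees off upright. Starts standing in a crate cell. Origin: centre of the foot's underside; z up. May be absent
- sign1: loose top-heavy price sign (all alike), 154 mm tall, 0.11 kg: round wooden foot 28 mm in diameter, 8 mm thick; steel stem 8 mm in diameter; heavy block with blank pale faces on top, 14 mm thick (x), 50 mm wide (y), from 110 to 154 mm height. Topples if let go over 6 degrees off upright. Starts standing in a crate cell. Origin: centre of the foot's underside; z up. May be absent
- sign2: loose top-heavy price sign (all alike), 154 mm tall, 0.11 kg: round wooden foot 28 mm in diameter, 8 mm thick; steel stem 8 mm in diameter; heavy block with blank pale faces on top, 14 mm thick (x), 50 mm wide (y), from 110 to 154 mm height. Topples if let go over 6 degrees off upright. Starts standing in a crate cell. Origin: centre of the foot's underside; z up. May be absent
- sign3: loose top-heavy price sign (all alike), 154 mm tall, 0.11 kg: round wooden foot 28 mm in diameter, 8 mm thick; steel stem 8 mm in diameter; heavy block with blank pale faces on top, 14 mm thick (x), 50 mm wide (y), from 110 to 154 mm height. Topples if let go over 6 degrees off upright. Starts standing in a crate cell. Origin: centre of the foot's underside; z up. May be absent
- light: fixed black battery display light, a box 100 mm (x) by 130 mm (y), 34 mm high, with a white diffuser bar 18 mm wide, 124 mm long, rising to 44 mm above the counter along its +x edge (29 to 47 mm from its middle). Origin: centre of its underside
- slot (a point): recess in the light's top, 34 mm wide (x), 90 mm long (y), 10 mm deep, in which the switch nub slides. This point: middle of the recess at the level of the box top, 34 mm above the counter, 12 mm to -x of the light's middle; axes those of the light, y along the recess
- nub (a point): the switch's small white nub, 24 mm (x) by 12 mm (along the slide), 10 mm high, its top flush with the box top. This point: centre of its top face; axes those of the light. At 0 it is 8 mm to +y of the recess's middle, leaving 47 mm of free recess on its -y side for a fingertip
- switch (a joint): how far the nub has been slid, in m, towards the light's +y: 0 is off, 0.020 is fully on; it stays where it is left and takes about 1.5 N to move
Mind the look-alikes: they are no part of the job. Leave any blue look-alike of the sign3 alone.

How it is judged:
On the way, in this order (a step that is already met when the one before it is completed fails the run):
1. the brush's foot is down at the bottom of the pail, first time (horizontal distance between brush_foot and pail below 0.04 m and z of brush_foot in the frame of pail between 0 and 0.022 m), for 0.05 s.
2. the brush has been raised at least half the pail's height, still over the inside of the pail (horizontal distance between brush_foot and pail below 0.05 m and z of brush_foot in the frame of pail above 0.055 m), for 0.05 s.
3. the brush's foot is down at the bottom of the pail, second time (all of step 1), for 0.05 s.
4. the brush has been raised at least half the pail's height, still over the inside of the pail (all of step 2), for 0.05 s.
5. the brush's foot is down at the bottom of the pail, third time (all of step 3), for 0.05 s.
6. the brush stands upright on its cork mat, released and still (horizontal distance between brush_foot and mat below 0.036 m and angle between brush's own z axis and vertical below 0.08 rad and height (world z) of brush_foot below 0.008 m and linear speed of brush below 0.02 m/s and contact force between the fingers and brush below 0.05 N), for 0.3 s.
7. every sign present stands upright and still, released, each on its own disc of the plank, square to the plank ((distance between sign0 and disc0 below 0.0135 m or distance between sign0 and disc1 below 0.0135 m or distance between sign0 and disc2 below 0.0135 m or distance between sign0 and disc3 below 0.0135 m) and angle between each of sign0, sign1, sign2, sign3's own z axis and vertical below 0.05 rad and angle between the x axis of each of sign0, sign1, sign2, sign3 and the x axis of plank, either way round below 0.3 rad and linear speed of each of sign0, sign1, sign2, sign3 below 0.02 m/s and angular speed of each of sign0, sign1, sign2, sign3 below 0.15 rad/s and contact force between the fingers and sign0 below 0.05 N and (distance between sign1 and disc0 below 0.0135 m or distance between sign1 and disc1 below 0.0135 m or distance between sign1 and disc2 below 0.0135 m or distance between sign1 and disc3 below 0.0135 m) and contact force between the fingers and sign1 below 0.05 N and (distance between sign2 and disc0 below 0.0135 m or distance between sign2 and disc1 below 0.0135 m or distance between sign2 and disc2 below 0.0135 m or distance between sign2 and disc3 below 0.0135 m) and contact force between the fingers and sign2 below 0.05 N and (distance between sign3 and disc0 below 0.0135 m or distance between sign3 and disc1 below 0.0135 m or distance between sign3 and disc2 below 0.0135 m or distance between sign3 and disc3 below 0.0135 m) and contact force between the fingers and sign3 below 0.05 N), for 1 s.
8. the light's switch is slid to its far end (value of joint switch above 0.016 m), for 0.2 s.
At the end, for the whole second after the job is handed in: Each sign present upright within 3 deg, still, released, within 13 mm of the centre of its own disc and square to the plank within 17 deg; brush upright and still on the mat, within 36 mm of its centre; switch slid at least 16 of 20 mm; pail upright (all of step 6 and all of step 7 and value of joint switch above 0.016 m and angle between pail's own z axis and vertical below 0.1 rad); the robot touches nothing.
It fails at once if the pail is tipped over (angle between pail's own z axis and vertical above 0.7 rad).
Of sign0, sign1, sign2, sign3 only 2 to 4 are there at a start; the rules pass over those that are not, and their reading is None.
At some moment in a run one of brush, pail may be knocked a few centimetres aside while the robot is not near it.
It also fails if it takes over 210 s, if anything falls off the work surface, if the arm or the gripper's body presses on something with over 40 N, if the wrist force passes 120 N, or if a joint passes its speed limit or range.

## Working session

There is one attempt and no reset: what is moved stays moved. The work goes in short steps, Python scripts to look and compute and a tool call to move; the robot and the scene stay as the last step left them, time stands still between calls to the robot, and variables do not carry over. Pictures are saved under pics/ and viewed, at most 14 in all, crops included, and the job is handed in when it is done.

Besides the shell and the picture viewer there is one more tool, called after "Request:" as name(argument=value, ...) on one line, values as JSON. arm_command: Moves the arm, as the interface text tells. Its arguments: {"type":"object","properties":{"series":{"type":"array"},"grip_force":{"type":"number"}},"required":["series"]}

```bash
ls; mkdir -p pics
cat > h.py <<'E'
import numpy as np, cv2
from rig import bot, cams
def snap(name, fn=None):
    c=cams.camera(name)
    if fn: cv2.imwrite('pics/'+fn, c['frame'][:,:,::-1])
    return c
def world(c,u,v,z=None,depth=None):
    """pixels -> world, on plane z or by depth"""
    uv=np.array([[u,v]],float).reshape(-1,1,2)
    K=np.array([[c['fx'],0,c['cx']],[0,c['fy'],c['cy']],[0,0,1.]])
    n=cv2.undistortPoints(uv,K,np.array(c['D'])).reshape(2)
    R=np.array(c['R']);t=np.array(c['t'])
    d=R.T@np.array([n[0],n[1],1.]);o=-R.T@t
    s=depth if depth is not None else (z-o[2])/d[2]
    return o+s*d
def cloud(c):
    K=np.array([[c['fx'],0,c['cx']],[0,c['fy'],c['cy']],[0,0,1.]])
    v,u=np.mgrid[0:480,0:640]
    n=cv2.undistortPoints(np.stack([u,v],-1).reshape(-1,1,2).astype(float),K,np.array(c['D'])).reshape(480,640,2)
    P=np.dstack([n,np.ones((480,640))])*c['depth'][...,None]
    W=(P-np.array(c['t']))@np.array(c['R'])
    W[c['depth']==0]=np.nan
    return W
E
python3 - <<'E'
from h import *
for n in ('top','scene'):
    c=snap(n,n+'0.png'); print(n,-np.array(c['R']).T@np.array(c['t']),np.round(c['R'],2).tolist(),c['fx'],c['D'])
print(bot.get_obs(), bot.grasp_offset)
E
```

```text
pics
top [ 0.40569791 -0.07835214  1.01165595] [[-0.02, -1.0, -0.0], [-0.99, 0.02, -0.13], [0.13, 0.0, -0.99]] 486.7223052490748 [-0.07917776  0.          0.          0.          0.        ]
scene [ 0.91368361 -0.6187157   1.00719707] [[0.81, 0.58, -0.01], [0.46, -0.66, -0.59], [-0.35, 0.48, -0.8]] 517.2066188175669 [-0.11739548  0.          0.          0.          0.        ]
{'time': 0.1, 'joints': array([ 1.22102120e+00,  3.20210460e-01,  1.56550513e+00, -4.61855442e-05,
        1.25746710e+00, -1.99977129e-02]), 'joint_velocities': array([-0.00040229, -0.00087734, -0.00301317,  0.00060487, -0.00066222,
       -0.00095728]), 'tau': array([ 9.70687142e-04, -4.16408908e+01, -2.34703374e+01,  1.23908389e-04,
        5.06084209e-03,  1.53356342e-05]), 'tool_pos': array([0.18606908, 0.54361214, 0.23059658]), 'ee_rot': array([-1.24562975e-04,  1.64135460e-01,  9.86437488e-01, -7.85502930e-04]), 'ft_force': array([ 0.26713452,  0.62203006, -0.30851334]), 'moment': array([-0.03037825, -0.00968783,  0.04432199]), 'grasp_force': 0.0, 'gripper_width': 0.08573517951856888} -0.0187
```

View pics/top0.png

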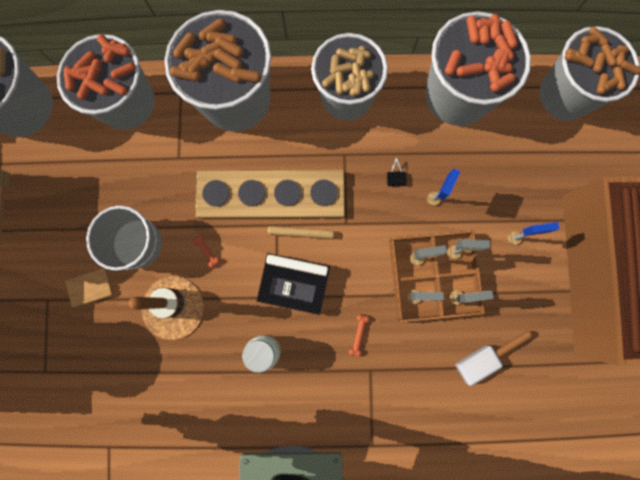

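View pics/scene0.png

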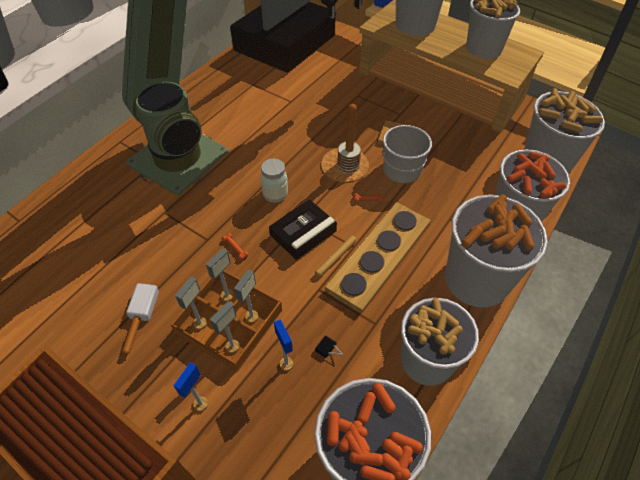

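The top view shows pail at about (123,240), brush handle (155,303) on its mat (173,307), plank with discs at (216..324,193), light (294,283) and four signs in the crate (436,277). There are two blue look-alikes at right, to be left alone.

```bash
cat > m.py <<'E'
from h import *
def rect(W,zlo,zhi,xr,yr):
    m=(W[...,2]>zlo)&(W[...,2]<zhi)&(W[...,0]>xr[0])&(W[...,0]<xr[1])&(W[...,1]>yr[0])&(W[...,1]<yr[1])
    return W[m]
def comps(W,zlo,zhi,c,minpx=15):
    m=((W[...,2]>zlo)&(W[...,2]<zhi)).astype(np.uint8)
    n,l,s,ce=cv2.connectedComponentsWithStats(m)
    for i in range(1,n):
        if s[i,4]<minpx: continue
        P=W[l==i]; r=cv2.minAreaRect((P[:,:2]*1000).astype(np.float32))
        print('n',s[i,4],'px',ce[i].round(),'mean',P.mean(0).round(4),'rect',np.round(r[0],1),np.round(r[1],1),round(r[2],1),'rgb',c['frame'][l==i].mean(0).round())
def circ(P):
    A=np.c_[2*P[:,:2],np.ones(len(P))];b=(P[:,:2]**2).sum(1)
    s=np.linalg.lstsq(A,b,rcond=None)[0];return s[:2],np.sqrt(s[2]+s[0]**2+s[1]**2)
E
python3 - <<'E'
from m import *
for n in('top','scene'):
    c=snap(n);W=cloud(c);W=np.nan_to_num(W,nan=-9)
    print('==',n,'signs'); 
    Wc=W.copy();Wc[(W[...,0]<0.2)|(W[...,0]>.72)|(abs(W[...,1])>.6)]=-9
    comps(Wc,.148,.17,c); print('brush');comps(Wc,.195,.23,c)
    print('pail rim');comps(Wc,.094,.106,c,40)
    print('light/bar');comps(Wc,.039,.05,c,100)
    print('boxtop');comps(Wc,.030,.038,c,100)
    print('plank');comps(Wc,.017,.023,c,100)
    # dark discs
    f=c['frame'].astype(int);mk=(Wc[...,2]>.018)&(Wc[...,2]<.032)&(f.max(2)<110)&(f.max(2)-f.min(2)<30)
    nn,l,s,ce=cv2.connectedComponentsWithStats(mk.astype(np.uint8))
    for i in range(1,nn):
        if s[i,4]>150: print('disc',s[i,4],ce[i].round(1),world(c,*ce[i],z=.026).round(4))
E
```

```text
== top signs
n 232 px [451. 182.] mean [ 0.6155 -0.307   0.1538] rect [ 616.1 -307.6] [14.5 52.2] 61.6 rgb [ 43.  78. 173.]
n 1716 px [611. 271.] mean [ 0.4488 -0.5932  0.1581] rect [ 450.8 -593.5] [340.7  12.9] 0.0 rgb [145.  93.  53.]
n 229 px [544. 228.] mean [ 0.5285 -0.4746  0.154 ] rect [ 528.9 -475.3] [14.9 50.5] 7.0 rgb [ 42.  76. 166.]
n 251 px [474. 243.] mean [ 0.502  -0.3417  0.1587] rect [ 502.5 -343.6] [49.8 14.9] 86.8 rgb [124. 123. 116.]
n 243 px [431. 251.] mean [ 0.4902 -0.265   0.1588] rect [ 490.6 -266. ] [14.4 49.5] 7.4 rgb [127. 126. 118.]
n 248 px [478. 296.] mean [ 0.4087 -0.3432  0.1589] rect [ 408.6 -344.4] [14.8 50.1] 6.0 rgb [126. 126. 119.]
n 229 px [428. 295.] mean [ 0.4117 -0.256   0.159 ] rect [ 411.7 -256.8] [48.2 12.3] 88.7 rgb [133. 131. 124.]
n 56 px [148. 303.] mean [0.4062 0.2348 0.1596] rect [406.2 235.5] [21.1  9.6] 1.0 rgb [82. 55. 34.]
brush
n 129 px [135. 303.] mean [0.4064 0.2401 0.2057] rect [407. 242.] [18.6 18.3] 89.5 rgb [122.  79.  46.]
pail rim
n 590 px [593. 271.] mean [ 0.4514 -0.5903  0.1002] rect [ 451.  -590.4] [338.5   5.8] 0.3 
[... 3459 characters left out ...]
-0.3789  0.0317] rect [ 273.8 -379.7] [46.1 77.1] 27.1 rgb [191. 183. 178.]
plank
n 2790 px [377. 258.] mean [0.6354 0.0223 0.0202] rect [634.   37.3] [312.3 101.5] 88.8 rgb [166. 124.  65.]
n 214 px [336. 254.] mean [ 0.5518 -0.0254  0.0187] rect [552.6 -26.3] [134.8  16.7] 85.3 rgb [172. 128.  66.]
n 223 px [132. 332.] mean [ 0.3112 -0.447   0.0206] rect [ 300.5 -444. ] [ 46. 114.] 18.7 rgb [132.  83.  42.]
disc 350 [298.8 222. ] [ 0.4279 -0.0044  0.026 ]
disc 329 [404.5 220.3] [0.6352 0.1484 0.026 ]
disc 230 [303.5 239.8] [ 0.4691 -0.0413  0.026 ]
disc 357 [388.5 240.4] [0.6341 0.0732 0.026 ]
disc 395 [371.5 261.5] [ 0.6328 -0.0014  0.026 ]
disc 433 [353.3 283.9] [ 0.6315 -0.0761  0.026 ]
```

Request:
arm_command(series=[{"jaw": -1,"travel": [0,0,-1],"dr": [0,0,0.18]},{"jaw": -1,"travel": [0,0,-2],"dr": [0,0,0.36]},{"jaw": -1,"travel": [0,0,-3],"dr": [0,0,0.54]},{"jaw": -1,"travel": [0,0,-4],"dr": [0,0,0.72]},{"jaw": -1,"travel": [0,0,-5],"dr": [0,0,0.9]}], grip_force=40)

```text
time: 0.82
tool_pos: [0.1862, 0.5439, 0.2814]
ee_rot: [0.0, 0.579, 0.815, -0.0]
ft_force: [0.1, -0.1, 0.5]
gripper_width: 0.0854
grasp_force: 0.0
```

Request:
arm_command(series=[{"jaw": -1,"travel": [0,0,-1],"dr": [0,0,0.17]},{"jaw": -1,"travel": [0,0,-2],"dr": [0,0,0.341]},{"jaw": -1,"travel": [0,0,-2],"dr": [0,0,0.341]}])

```text
time: 1.2
tool_pos: [0.1863, 0.5443, 0.3019]
ee_rot: [-0.0, 0.706, 0.708, 0.001]
ft_force: [-0.2, -0.2, -0.1]
gripper_width: 0.0858
grasp_force: 0.0
```

```bash
cat >> h.py <<'E'
from scipy.spatial.transform import Rotation as Rt
def st():
    o=bot.get_obs();q=o['ee_rot'];R=Rt.from_quat([q[1],q[2],q[3],q[0]]).as_matrix()
    print('t',round(o['time'],2),'tcp',o['tool_pos'].round(4),'x',R[:,0].round(4),'y',R[:,1].round(4),'z',R[:,2].round(4),'w',round(o['gripper_width'],4),'f',o['ft_force'].round(1),'gf',o['grasp_force'],'J',o['joints'].round(2))
E
python3 - <<'E'
from m import *
st()
for n in('top','scene'):
    c=snap(n);W=np.nan_to_num(cloud(c),nan=-9);hsv=cv2.cvtColor(c['frame'],cv2.COLOR_RGB2HSV)
    # mat: depth above table inside region
    m=(W[...,2]>.0025)&(W[...,2]<.006)&(abs(W[...,0]-.41)<.09)&(abs(W[...,1]-.23)<.09)
    P=W[m];print(n,'mat n',len(P),P.min(0),P.max(0)); 
    cs,_=cv2.findContours(cv2.morphologyEx(m.astype(np.uint8),cv2.MORPH_CLOSE,np.ones((9,9))),0,1)
    k=max(cs,key=cv2.contourArea);e=cv2.convexHull(k)[:,0].astype(float)
    Q=np.array([world(c,*p,z=.004) for p in e]);print(circ(Q))
    # brush head top ring
    m=(W[...,2]>.055)&(W[...,2]<.07)&(abs(W[...,0]-.41)<.06)&(abs(W[...,1]-.23)<.06)
    print('head',m.sum(),cv2.minAreaRect((W[m][:,:2]*1000).astype(np.float32)))
    # pail rim circle
    m=(W[...,2]>.094)&(W[...,2]<.106)&(abs(W[...,0]-.53)<.09)&(abs(W[...,1]-.32)<.09)
    print('pail',circ(W[m]))
    # nub white in recess
    m=(W[...,2]>.028)&(W[...,2]<.038)&(c['frame'].min(2)>140)&(abs(W[...,0]-.43)<.05)&(abs(W[...,1])<.06)
    print('nub',m.sum(),cv2.minAreaRect((W[m][:,:2]*1000).astype(np.float32)))
    m=(W[...,2]>.018)&(W[...,2]<.029)&(abs(W[...,0]-.435)<.04)&(abs(W[...,1]+.01)<.05)
    print('recess',m.sum(),cv2.minAreaRect((W[m][:,:2]*1000).astype(np.float32)))
E
```

```text
t 1.2 tcp [0.1863 0.5443 0.3019] x [-0.002   1.      0.0013] y [1.e+00 2.e-03 5.e-04] z [ 5.0e-04  1.3e-03 -1.0e+00] w 0.0858 f [-0.2 -0.2 -0.1] gf 0.0 J [ 1.22  0.28  1.44 -0.    1.42  1.22]
top mat n 1745 [0.3210902  0.14015555 0.00250041] [0.49937668 0.31994176 0.00598718]
(array([0.40560673, 0.224034  ]), np.float64(0.11262553186143959))
head 533 ((405.85882568359375, 240.9045867919922), (56.76261520385742, 58.5380744934082), 89.71238708496094)
pail (array([0.5312302, 0.3190269]), np.float64(0.05905271604534718))
nub 101 ((445.0894470214844, -12.75864028930664), (82.05352020263672, 53.410213470458984), 77.91580963134766)
recess 682 ((430.87408447265625, -8.418434143066406), (90.29497528076172, 34.1088752746582), 77.20846557617188)
scene mat n 806 [0.32034275 0.1400375  0.00250495] [0.49991503 0.31985134 0.006     ]
(array([0.41130003, 0.2210991 ]), np.float64(0.11161793924346404))
head 265 ((411.4051208496094, 242.30206298828125), (58.78840637207031, 57.9039306640625), 38.068572998046875)
pail (array([0.5350975 , 0.31970184]), np.float64(0.059811791599910305))
nub 15 ((433.3502197265625, 2.982984781265259), (9.12890338897705, 23.65692138671875), 83.53805541992188)
recess 293 ((428.8486328125, -3.455455780029297), (87.74584197998047, 33.083892822265625), 76.46955108642578)
```

Request:
arm_command(series=[{"jaw": -1,"travel": [-5,3.7,0],"dr": [0,0,0]},{"jaw": -1,"travel": [-10,7.4,0],"dr": [0,0,0]},{"jaw": -1,"travel": [-15,11,0],"dr": [0,0,0]},{"jaw": -1,"travel": [-19,14,0],"dr": [0,0,0]},{"jaw": -1,"travel": [-23,17,0],"dr": [0,0,0]}])

```text
time: 1.92
tool_pos: [0.3568, 0.3123, 0.3008]
ee_rot: [-0.0, 0.706, 0.708, -0.0]
ft_force: [1.1, 1.1, -0.8]
gripper_width: 0.0855
grasp_force: 0.0
```

Request:
arm_command(series=[{"jaw": -1,"travel": [-4,3,0],"dr": [0,0,0]},{"jaw": -1,"travel": [-7.3,5.2,0],"dr": [0,0,0]},{"jaw": -1,"travel": [-7.3,5.2,0],"dr": [0,0,0]}])

```text
time: 2.3
tool_pos: [0.409, 0.2391, 0.3007]
ee_rot: [-0.0, 0.708, 0.706, -0.001]
ft_force: [-1.1, 0.0, -1.4]
gripper_width: 0.0852
grasp_force: 0.0
```

Run:
```python
from m import *
st()
c=snap('top');f=c['frame'];hsv=cv2.cvtColor(f,cv2.COLOR_RGB2HSV)
cv2.imwrite('pics/mat.png',cv2.resize(f[200:360,60:220,::-1],(640,640))[:600])
for p in [(173,335),(195,310),(160,330),(215,320),(140,340)]: print(p,f[p[1],p[0]],hsv[p[1],p[0]])
```

```text
t 2.3 tcp [0.409  0.2391 0.3007] x [ 2.3e-03  1.0e+00 -8.0e-04] y [ 1.0e+00 -2.3e-03 -9.0e-04] z [-9.e-04 -8.e-04 -1.e+00] w 0.0852 f [-1.1  0.  -1.4] gf 0.0 J [ 0.5   0.12  1.65 -0.    1.37  0.51]
(173, 335) [224 166 108] [ 15 132 224]
(195, 310) [111  79  51] [ 14 138 111]
(160, 330) [217 159 104] [ 15 133 217]
(215, 320) [160 107  67] [ 13 148 160]
(140, 340) [80 57 34] [ 15 147  80]
```

View pics/mat.png

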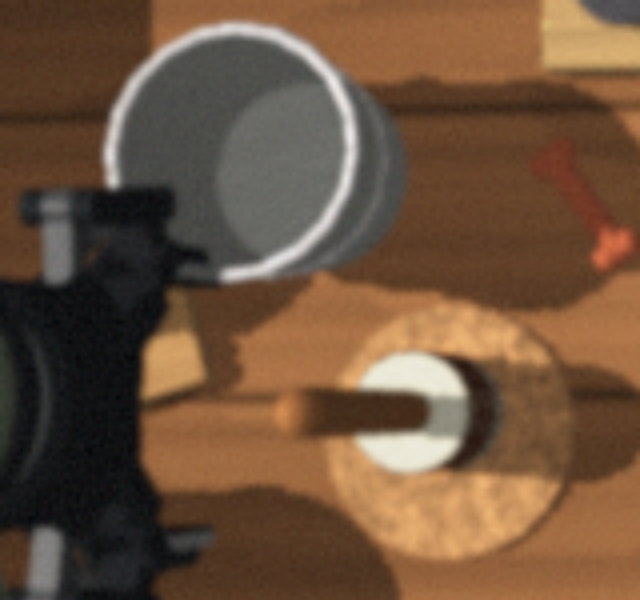

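The crop shows the mat at crop centre about (451,430), i.e. picture (172.8,307.5), with the brush off its centre towards +y; the pail rim circle is at crop (232,150).

Request:
arm_command(series=[{"jaw": -1,"travel": [0,0,4],"dr": [0,0,0]},{"jaw": -1,"travel": [0,0,8],"dr": [0,0,0]},{"jaw": -1,"travel": [0,0,12],"dr": [0,0,0]},{"jaw": -1,"travel": [0,0,13.6],"dr": [0,0,0]},{"jaw": -1,"travel": [0,0,13.6],"dr": [0,0,0]}])

```text
time: 2.98
tool_pos: [0.4067, 0.2415, 0.164]
ee_rot: [-0.001, 0.706, 0.708, -0.002]
ft_force: [0.6, -0.2, 0.6]
gripper_width: 0.0856
grasp_force: 0.0
```

Request:
arm_command(series=[{"jaw": 1,"travel": [0,0,0],"dr": [0,0,0]},{"jaw": 1,"travel": [0,0,0],"dr": [0,0,0]},{"jaw": 1,"travel": [0,0,0],"dr": [0,0,0]},{"jaw": 1,"travel": [0,0,0],"dr": [0,0,0]},{"jaw": 1,"travel": [0,0,0],"dr": [0,0,0]}])

```text
time: 3.6
tool_pos: [0.4081, 0.2411, 0.1659]
ee_rot: [-0.0, 0.707, 0.707, 0.0]
ft_force: [-2.2, 0.3, 4.5]
gripper_width: 0.0211
grasp_force: 39.1
```

Run:
```python
from m import *
st()
c=snap('top');print('mat',world(c,172.75,307.5,z=.004))
```

```text
t 3.6 tcp [0.4081 0.2411 0.1659] x [2.e-04 1.e+00 6.e-04] y [ 1.e+00 -2.e-04 -1.e-04] z [-1.e-04  6.e-04 -1.e+00] w 0.0211 f [-2.2  0.3  4.5] gf 39.12547409534454 J [0.51 0.22 1.89 0.   1.04 0.51]
mat [0.39630352 0.24028606 0.004     ]
```

Request:
arm_command(series=[{"jaw": 1,"travel": [0,0,-3],"dr": [0,0,0]},{"jaw": 1,"travel": [0,0,-7],"dr": [0,0,0]},{"jaw": 1,"travel": [0,0,-11],"dr": [0,0,0]},{"jaw": 1,"travel": [0,0,-14],"dr": [0,0,0]},{"jaw": 1,"travel": [0,0,-14],"dr": [0,0,0]}])

```text
time: 4.28
tool_pos: [0.4093, 0.2414, 0.3067]
ee_rot: [0.001, 0.707, 0.707, 0.002]
ft_force: [0.2, 0.3, -3.4]
gripper_width: 0.0208
grasp_force: 39.8
```

```bash
cat > pail.py <<'E'
from m import *
st()
for n in('top','scene'):
    c=snap(n);W=np.nan_to_num(cloud(c),nan=-9)
    m=(W[...,2]>.094)&(W[...,2]<.106)&(abs(W[...,0]-.53)<.11)&(abs(W[...,1]-.32)<.11)&(c['frame'].min(2)>90)
    ctr,r=circ(W[m]);P=W[m];d=abs(np.hypot(*(P[:,:2]-ctr).T)-r)
    P=P[d<.008];print(n,'pail',circ(P),len(P))
E
python3 pail.py
```

```text
t 4.28 tcp [0.4093 0.2414 0.3067] x [1.0e-04 1.0e+00 2.1e-03] y [ 1.0e+00 -1.0e-04  4.3e-03] z [ 0.0043  0.0021 -1.    ] w 0.0208 f [ 0.2  0.3 -3.4] gf 39.807976484298706 J [ 0.51  0.12  1.64 -0.    1.38  0.51]
top pail (array([0.53124314, 0.31921466]), np.float64(0.059187537103746114)) 630
scene pail (array([0.53490857, 0.32077741]), np.float64(0.05990122306055643)) 222
```

Request:
arm_command(series=[{"jaw": 1,"travel": [2.5,4,0],"dr": [0,0,0]},{"jaw": 1,"travel": [5,8,0],"dr": [0,0,0]},{"jaw": 1,"travel": [7.8,12.4,0],"dr": [0,0,0]},{"jaw": 1,"travel": [7.8,12.4,0],"dr": [0,0,0]},{"jaw": 1,"travel": [7.8,12.4,0],"dr": [0,0,0]}])

```text
time: 5.0
tool_pos: [0.5314, 0.3185, 0.3028]
ee_rot: [-0.001, 0.707, 0.707, -0.003]
ft_force: [0.2, -0.6, -2.1]
gripper_width: 0.0208
grasp_force: 39.9
```

Request:
arm_command(series=[{"jaw": 1,"travel": [0,0,3],"dr": [0,0,0]},{"jaw": 1,"travel": [0,0,6],"dr": [0,0,0]},{"jaw": 1,"travel": [0,0,9],"dr": [0,0,0]},{"jaw": 1,"travel": [0,0,11.5],"dr": [0,0,0]},{"jaw": 1,"travel": [0,0,13],"dr": [0,0,0]}])

```text
time: 5.62
tool_pos: [0.5306, 0.318, 0.1741]
ee_rot: [-0.0, 0.707, 0.707, -0.001]
ft_force: [-0.2, -0.3, -2.7]
gripper_width: 0.0205
grasp_force: 39.9
```

Request:
arm_command(series=[{"jaw": 1,"travel": [0,0,0],"dr": [0,0,0]},{"jaw": 1,"travel": [0,0,0],"dr": [0,0,0]}])

```text
time: 5.88
tool_pos: [0.5326, 0.3193, 0.1766]
ee_rot: [0.0, 0.707, 0.707, 0.001]
ft_force: [-0.4, 0.4, -2.2]
gripper_width: 0.0211
grasp_force: 39.9
```

Run:
```python
from h import *
st();c=snap('top');d=snap('scene')
cv2.imwrite('pics/in.png',np.hstack([cv2.resize(c['frame'][170:330,60:220],(400,400)),cv2.resize(d['frame'][50:210,310:470],(400,400))])[:,:,::-1])
```

```text
t 5.88 tcp [0.5326 0.3193 0.1766] x [0.     1.     0.0012] y [ 1.e+00 -1.e-04  2.e-03] z [ 0.002   0.0012 -1.    ] w 0.0211 f [-0.4  0.4 -2.2] gf 39.887287616729736 J [0.52 0.43 1.54 0.   1.17 0.52]
```

View pics/in.png

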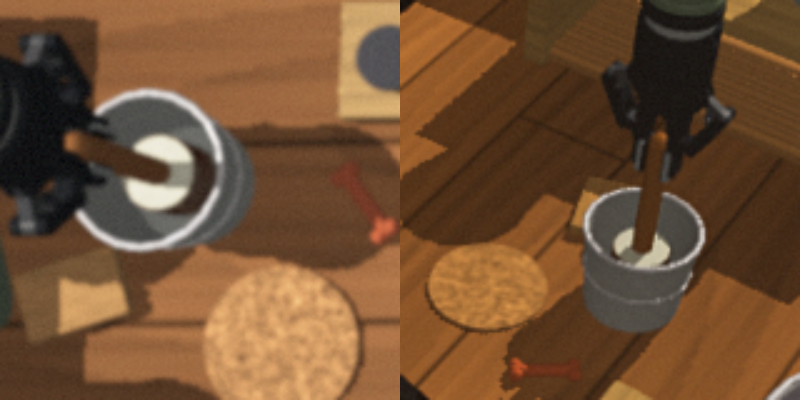

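Both views show the brush head near the floor, inside and clear of the walls (crop (165,172) within the rim centred (148,170)). The mat is empty now. Now the strokes.

Request:
arm_command(series=[{"jaw": 1,"travel": [0,0,0.3],"dr": [0,0,0]},{"jaw": 1,"travel": [0,0,0.3],"dr": [0,0,0]},{"jaw": 1,"travel": [0,0,-3],"dr": [0,0,0]},{"jaw": 1,"travel": [0,0,-6.5],"dr": [0,0,0]},{"jaw": 1,"travel": [0,0,-6.5],"dr": [0,0,0]}])

```text
time: 6.6
tool_pos: [0.5337, 0.3199, 0.2435]
ee_rot: [0.001, 0.707, 0.707, 0.004]
ft_force: [-0.2, -0.2, -2.6]
gripper_width: 0.0211
grasp_force: 40.0
```

Request:
arm_command(series=[{"jaw": 1,"travel": [0,0,0],"dr": [0,0,0]},{"jaw": 1,"travel": [0,0,3.5],"dr": [0,0,0]},{"jaw": 1,"travel": [0,0,6.8],"dr": [0,0,0]},{"jaw": 1,"travel": [0,0,6.8],"dr": [0,0,0]},{"jaw": 1,"travel": [0,0,6.8],"dr": [0,0,0]}])

```text
time: 7.22
tool_pos: [0.532, 0.319, 0.1721]
ee_rot: [-0.0, 0.707, 0.707, -0.001]
ft_force: [-0.3, 0.4, -1.7]
gripper_width: 0.021
grasp_force: 42.4
```

Request:
arm_command(series=[{"jaw": 1,"travel": [0,0,0],"dr": [0,0,0]},{"jaw": 1,"travel": [0,0,-3.5],"dr": [0,0,0]},{"jaw": 1,"travel": [0,0,-6.8],"dr": [0,0,0]},{"jaw": 1,"travel": [0,0,-6.8],"dr": [0,0,0]},{"jaw": 1,"travel": [0,0,-6.8],"dr": [0,0,0]}])

```text
time: 7.85
tool_pos: [0.5316, 0.3187, 0.2394]
ee_rot: [-0.0, 0.707, 0.707, -0.001]
ft_force: [0.2, -0.6, -3.6]
gripper_width: 0.0211
grasp_force: 42.4
```

Request:
arm_command(series=[{"jaw": 1,"travel": [0,0,0],"dr": [0,0,0]},{"jaw": 1,"travel": [0,0,3.5],"dr": [0,0,0]},{"jaw": 1,"travel": [0,0,6.8],"dr": [0,0,0]},{"jaw": 1,"travel": [0,0,6.8],"dr": [0,0,0]},{"jaw": 1,"travel": [0,0,6.8],"dr": [0,0,0]}])

```text
time: 8.48
tool_pos: [0.5327, 0.3192, 0.1729]
ee_rot: [0.0, 0.707, 0.707, 0.0]
ft_force: [-0.2, -1.0, -2.3]
gripper_width: 0.0206
grasp_force: 43.1
```

Request:
arm_command(series=[{"jaw": 1,"travel": [0,0,0],"dr": [0,0,0]},{"jaw": 1,"travel": [0,0,-4],"dr": [0,0,0]},{"jaw": 1,"travel": [0,0,-8],"dr": [0,0,0]},{"jaw": 1,"travel": [0,0,-12],"dr": [0,0,0]},{"jaw": 1,"travel": [0,0,-13.3],"dr": [0,0,0]}])

```text
time: 9.1
tool_pos: [0.5332, 0.3195, 0.3093]
ee_rot: [0.001, 0.707, 0.707, 0.003]
ft_force: [-0.1, 0.3, -2.7]
gripper_width: 0.0211
grasp_force: 43.2
```

Request:
arm_command(series=[{"jaw": 1,"travel": [-2.5,-4,0],"dr": [0,0,0]},{"jaw": 1,"travel": [-5,-8,0],"dr": [0,0,0]},{"jaw": 1,"travel": [-7.9,-13.3,0],"dr": [0,0,0]},{"jaw": 1,"travel": [-7.9,-13.3,0],"dr": [0,0,0]},{"jaw": 1,"travel": [-7.9,-13.3,0],"dr": [0,0,0]}])

```text
time: 9.72
tool_pos: [0.3994, 0.2401, 0.3054]
ee_rot: [0.0, 0.707, 0.707, 0.001]
ft_force: [-0.2, -0.1, -2.2]
gripper_width: 0.0209
grasp_force: 42.6
```

Run:
```python
from h import *
st();c=snap('top');d=snap('scene')
cv2.imwrite('pics/onmat.png',np.hstack([cv2.resize(c['frame'][200:360,60:220],(400,400)),cv2.resize(d['frame'][50:210,290:450],(400,400))])[:,:,::-1])
```

```text
t 9.72 tcp [0.3994 0.2401 0.3054] x [0.e+00 1.e+00 7.e-04] y [ 1.     -0.      0.0011] z [ 1.1e-03  7.0e-04 -1.0e+00] w 0.0209 f [-0.2 -0.1 -2.2] gf 42.57878243923187 J [0.52 0.1  1.66 0.   1.38 0.52]
```

View pics/onmat.png

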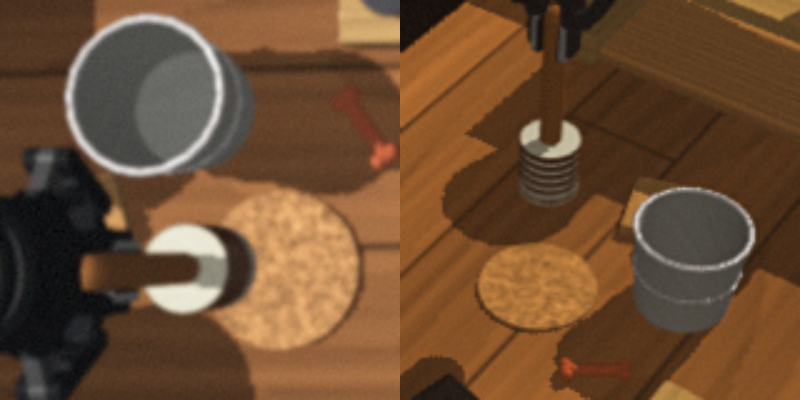

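The brush is held upright above the mat; mat centre sits at about picture (173,307) in the top view and (345,165) in the scene view, pail upright.

Run:
```python
from h import *
c=snap('top');print(world(c,173.2,307.2,z=.004))
d=snap('scene');print(world(d,344.8,164.6,z=.004))
```

```text
[0.39691199 0.23934848 0.004     ]
[0.40092621 0.24179967 0.004     ]
```

Request:
arm_command(series=[{"jaw": 1,"travel": [0,0,3],"dr": [0,0,0]},{"jaw": 1,"travel": [0,0,6],"dr": [0,0,0]},{"jaw": 1,"travel": [0,0,9],"dr": [0,0,0]},{"jaw": 1,"travel": [0,0,11],"dr": [0,0,0]},{"jaw": 1,"travel": [0,0,12.5],"dr": [0,0,0]}])

```text
time: 10.55
tool_pos: [0.3997, 0.2403, 0.1789]
ee_rot: [-0.0, 0.707, 0.707, -0.001]
ft_force: [0.1, -0.1, -2.7]
gripper_width: 0.021
grasp_force: 42.5
```

Request:
arm_command(series=[{"jaw": 1,"travel": [0,0,0.5],"dr": [0,0,0]},{"jaw": 1,"travel": [0,0,1],"dr": [0,0,0]},{"jaw": 1,"travel": [0,0,1.3],"dr": [0,0,0]},{"jaw": 1,"travel": [0,0,1.4],"dr": [0,0,0]},{"jaw": 1,"travel": [0,0,1.4],"dr": [0,0,0]}])

```text
time: 11.18
tool_pos: [0.3994, 0.2401, 0.1666]
ee_rot: [0.0, 0.707, 0.707, 0.0]
ft_force: [-0.4, -0.3, -2.9]
gripper_width: 0.0208
grasp_force: 42.6
```

Request:
arm_command(series=[{"jaw": 1,"travel": [0,0,0.1],"dr": [0,0,0]},{"jaw": 1,"travel": [0,0,0.1],"dr": [0,0,0]},{"jaw": 1,"travel": [0,0,0.1],"dr": [0,0,0]}])

```text
time: 11.55
tool_pos: [0.3992, 0.24, 0.1654]
ee_rot: [-0.0, 0.707, 0.707, 0.0]
ft_force: [-0.9, 1.0, -2.2]
gripper_width: 0.0212
grasp_force: 42.6
```

Request:
arm_command(series=[{"jaw": 1,"travel": [0,0,0.1],"dr": [0,0,0]},{"jaw": 1,"travel": [0,0,0.15],"dr": [0,0,0]},{"jaw": 1,"travel": [0,0,0.15],"dr": [0,0,0]}])

```text
time: 11.92
tool_pos: [0.3993, 0.2401, 0.164]
ee_rot: [-0.0, 0.707, 0.707, 0.0]
ft_force: [-0.2, 0.2, 0.1]
gripper_width: 0.0211
grasp_force: 42.8
```

Contact made (weight gone). Release and rise.

Request:
arm_command(series=[{"jaw": 0.3,"travel": [0,0,0],"dr": [0,0,0]},{"jaw": 0.1,"travel": [0,0,0],"dr": [0,0,0]},{"jaw": -0.4,"travel": [0,0,0],"dr": [0,0,0]},{"jaw": -1,"travel": [0,0,0],"dr": [0,0,0]},{"jaw": -1,"travel": [0,0,0],"dr": [0,0,0]}])

```text
time: 12.55
tool_pos: [0.3992, 0.24, 0.1638]
ee_rot: [-0.0, 0.707, 0.707, 0.0]
ft_force: [0.3, -0.1, -0.4]
gripper_width: 0.0857
grasp_force: 0.0
```

Request:
arm_command(series=[{"jaw": -1,"travel": [0,0,0],"dr": [0,0,0]},{"jaw": -1,"travel": [0,0,-2],"dr": [0,0,0]},{"jaw": -1,"travel": [0,0,-5],"dr": [0,0,0]},{"jaw": -1,"travel": [0,0,-9],"dr": [0,0,0]},{"jaw": -1,"travel": [0,0,-13],"dr": [0,0,0]}])

```text
time: 13.18
tool_pos: [0.399, 0.2399, 0.295]
ee_rot: [-0.0, 0.707, 0.707, -0.0]
ft_force: [0.7, 1.0, -0.4]
gripper_width: 0.0856
grasp_force: 0.0
```

```bash
cat > chk.py <<'E'
from m import *
def chk():
  st()
  for n in('top','scene'):
    c=snap(n);W=np.nan_to_num(cloud(c),nan=-9)
    W[(W[...,0]<0.2)|(W[...,0]>.72)|(abs(W[...,1])>.5)]=-9
    print(n); comps(W,.148,.19,c)
    m=(W[...,2]>.055)&(W[...,2]<.07)&(abs(W[...,0]-.41)<.08)&(abs(W[...,1]-.23)<.08)
    if m.sum(): print('brushhead',m.sum(),cv2.minAreaRect((W[m][:,:2]*1000).astype(np.float32)))
    m=(W[...,2]>.195)&(W[...,2]<.225)&(abs(W[...,0]-.41)<.08)&(abs(W[...,1]-.23)<.08)
    if m.sum(): print('brushtop',m.sum(),W[m].mean(0))
    m=(W[...,2]>.094)&(W[...,2]<.106)&(abs(W[...,0]-.53)<.11)&(abs(W[...,1]-.32)<.11)&(c['frame'].min(2)>90)
    if m.sum()>50: print('pail',circ(W[m]),m.sum())
if __name__=='__main__': chk()
E
python3 chk.py
```

```text
t 13.18 tcp [0.399  0.2399 0.295 ] x [ 0.  1. -0.] y [ 1.e+00 -0.e+00 -2.e-04] z [-2.e-04 -0.e+00 -1.e+00] w 0.0856 f [ 0.7  1.  -0.4] gf 0.0 J [0.52 0.11 1.68 0.   1.35 0.52]
top
n 236 px [450. 182.] mean [ 0.6155 -0.3069  0.154 ] rect [ 616.  -307.2] [14.7 52.1] 61.3 rgb [ 45.  82. 179.]
n 224 px [544. 228.] mean [ 0.5285 -0.4741  0.154 ] rect [ 528.8 -475.2] [14.7 50.2] 7.4 rgb [ 43.  78. 172.]
n 252 px [474. 243.] mean [ 0.5021 -0.3418  0.1586] rect [ 502.3 -344.3] [50.6 14.5] 87.0 rgb [129. 127. 120.]
n 239 px [431. 251.] mean [ 0.4903 -0.2651  0.1591] rect [ 490.6 -265.7] [14.4 48.9] 7.4 rgb [132. 130. 122.]
n 248 px [477. 296.] mean [ 0.4087 -0.3431  0.1589] rect [ 408.6 -344. ] [14.7 49.9] 6.1 rgb [121. 120. 114.]
n 230 px [428. 296.] mean [ 0.4116 -0.2559  0.1591] rect [ 411.7 -256.6] [48.2 12.3] 88.6 rgb [138. 136. 128.]
n 103 px [146. 306.] mean [0.4    0.2358 0.1693] rect [399.6 236.8] [ 9.9 19.4] 85.8 rgb [76. 51. 31.]
brushhead 546 ((425.4208068847656, 266.00372314453125), (129.4007568359375, 58.55896759033203), 41.9451904296875)
brushtop 133 [0.39997754 0.24133103 0.20
[... 382 characters left out ...]
.9] 7.4 rgb [99. 99. 89.]
n 240 px [186. 288.] mean [ 0.412  -0.3438  0.1575] rect [ 410.3 -342.9] [17.1 50.7] 3.5 rgb [94. 94. 84.]
n 238 px [222. 313.] mean [ 0.5042 -0.344   0.1577] rect [ 502.5 -343.6] [48.6 17.1] 86.9 rgb [95. 96. 87.]
n 209 px [282. 332.] mean [ 0.6181 -0.3078  0.1538] rect [ 617.4 -307.3] [14.7 50.6] 62.6 rgb [ 14.  59. 152.]
n 261 px [185. 376.] mean [ 0.5316 -0.4755  0.1539] rect [ 531.  -474.5] [16.1 50.9] 6.6 rgb [ 16.  58. 147.]
brushhead 274 ((427.081787109375, 265.1685791015625), (120.12290954589844, 59.904396057128906), 44.863101959228516)
brushtop 57 [0.40451041 0.24177075 0.20406799]
pail (array([0.534813  , 0.32051936]), np.float64(0.05968927064609826)) 214
```

Brush stands centred on the mat and the pail has not moved. Next is sign D at (0.412,-0.2565).

Request:
arm_command(series=[{"jaw": -0.3,"travel": [-5,0.2,0],"dr": [0,0,0]},{"jaw": -0.3,"travel": [-11,0.4,0],"dr": [0,0,0]},{"jaw": -0.3,"travel": [-17,0.6,0],"dr": [0,0,0]},{"jaw": -0.3,"travel": [-22,0.8,0],"dr": [0,0,0]},{"jaw": -0.3,"travel": [-27,1,0],"dr": [0,0,0]}])

```text
time: 13.9
tool_pos: [0.4087, -0.0316, 0.2931]
ee_rot: [-0.0, 0.707, 0.707, -0.0]
ft_force: [0.5, -1.2, -0.3]
gripper_width: 0.0558
grasp_force: 0.0
```

Request:
arm_command(series=[{"jaw": -0.3,"travel": [-6,0.1,0],"dr": [0,0,0]},{"jaw": -0.3,"travel": [-12,0.2,0],"dr": [0,0,0]},{"jaw": -0.3,"travel": [-18,0.3,0],"dr": [0,0,0]},{"jaw": -0.3,"travel": [-22.6,0.3,0],"dr": [0,0,0]},{"jaw": -0.3,"travel": [-22.6,0.3,0],"dr": [0,0,0]}])

```text
time: 14.52
tool_pos: [0.4117, -0.2584, 0.2924]
ee_rot: [-0.001, 0.709, 0.706, -0.0]
ft_force: [-0.3, 0.2, -0.6]
gripper_width: 0.0558
grasp_force: 0.0
```

```bash
python3 chk.py
```

```text
t 14.53 tcp [ 0.4117 -0.2584  0.2924] x [4.4e-03 1.0e+00 7.0e-04] y [ 1.     -0.0044 -0.0018] z [-1.8e-03  7.0e-04 -1.0e+00] w 0.0558 f [-0.3  0.2 -0.6] gf 0.0 J [-0.58  0.14  1.65 -0.    1.35 -0.58]
top
n 233 px [450. 182.] mean [ 0.6152 -0.3068  0.154 ] rect [ 616.1 -307.5] [14.5 51.6] 61.9 rgb [ 43.  79. 175.]
n 153 px [548. 227.] mean [ 0.5302 -0.4814  0.154 ] rect [ 529.4 -479. ] [14.6 41.9] 6.2 rgb [ 46.  78. 165.]
n 16 px [478. 241.] mean [ 0.5059 -0.3499  0.1593] rect [ 506.4 -350.9] [9.5 7.4] 21.3 rgb [105. 101.  95.]
n 241 px [431. 251.] mean [ 0.4903 -0.2649  0.1588] rect [ 490.7 -265.9] [14.3 49.5] 7.8 rgb [129. 128. 120.]
n 231 px [428. 295.] mean [ 0.4117 -0.2558  0.159 ] rect [ 411.6 -256.5] [48.  12.3] 88.6 rgb [135. 133. 125.]
n 106 px [146. 306.] mean [0.4    0.2358 0.1692] rect [399.8 236.8] [ 9.5 19.3] 88.8 rgb [75. 50. 30.]
brushhead 546 ((424.9959411621094, 265.6744079589844), (128.3390655517578, 58.353065490722656), 41.66038513183594)
brushtop 134 [0.39995991 0.24130389 0.20582605]
pail (array([0.53130243, 0.31931731]), np.float64(0.05922057933259727)) 632
scen
[... 300 characters left out ...]
4 rgb [101. 101.  90.]
n 248 px [186. 289.] mean [ 0.4121 -0.3441  0.1572] rect [ 410.7 -342.7] [17.4 52.6] 4.4 rgb [102. 101.  89.]
n 243 px [222. 313.] mean [ 0.5043 -0.3443  0.1576] rect [ 503.  -342.7] [49.6 16.8] 86.8 rgb [96. 97. 87.]
n 209 px [282. 332.] mean [ 0.6183 -0.308   0.1539] rect [ 617.5 -307.4] [14.5 49.7] 61.9 rgb [ 15.  59. 153.]
n 258 px [185. 376.] mean [ 0.5316 -0.4758  0.1537] rect [ 530.4 -474.6] [17.8 50.6] 6.8 rgb [ 16.  58. 148.]
brushhead 268 ((432.86248779296875, 259.020751953125), (124.35327911376953, 57.43092727661133), 28.727685928344727)
brushtop 59 [0.40502813 0.24116587 0.20434784]
pail (array([0.53492407, 0.32075346]), np.float64(0.05991150851320115)) 214
```

Request:
arm_command(series=[{"jaw": -0.3,"travel": [0,0,5],"dr": [0,0,0]},{"jaw": -0.3,"travel": [0,0,10],"dr": [0,0,0]},{"jaw": -0.3,"travel": [0,0,14],"dr": [0,0,0]},{"jaw": -0.3,"travel": [0,0,17.6],"dr": [0,0,0]},{"jaw": -0.3,"travel": [0,0,17.6],"dr": [0,0,0]}])

```text
time: 15.25
tool_pos: [0.4106, -0.2534, 0.1158]
ee_rot: [-0.003, 0.706, 0.708, -0.001]
ft_force: [0.9, -0.2, 0.7]
gripper_width: 0.0555
grasp_force: 0.0
```

Request:
arm_command(series=[{"jaw": 0.3,"travel": [0,0,0],"dr": [0,0,0]},{"jaw": 0.5,"travel": [0,0,0],"dr": [0,0,0]},{"jaw": 0.65,"travel": [0,0,0],"dr": [0,0,0]},{"jaw": 0.8,"travel": [0,0,0],"dr": [0,0,0]},{"jaw": 1,"travel": [0,0,0],"dr": [0,0,0]}])

```text
time: 15.88
tool_pos: [0.4119, -0.2563, 0.1189]
ee_rot: [0.0, 0.707, 0.707, -0.0]
ft_force: [-1.1, -1.1, 5.8]
gripper_width: 0.0136
grasp_force: 40.6
```

Request:
arm_command(series=[{"jaw": 1,"travel": [0,0,0],"dr": [0,0,0]},{"jaw": 1,"travel": [0,0,0],"dr": [0,0,0]},{"jaw": 1,"travel": [0,0,-1],"dr": [0,0,0]},{"jaw": 1,"travel": [0,0,-2.5],"dr": [0,0,0]},{"jaw": 1,"travel": [0,0,-4],"dr": [0,0,0]}])

```text
time: 16.5
tool_pos: [0.4123, -0.256, 0.1587]
ee_rot: [0.0, 0.707, 0.707, 0.0]
ft_force: [0.1, 0.4, -1.0]
gripper_width: 0.0137
grasp_force: 39.8
```

Run:
```python
from h import *
st();d=snap('scene');c=snap('top')
cv2.imwrite('pics/g1.png',np.hstack([cv2.resize(c['frame'][200:360,380:540],(400,400)),cv2.resize(d['frame'][200:360,140:300],(400,400))])[:,:,::-1])
```

```text
t 16.5 tcp [ 0.4123 -0.256   0.1587] x [ 1.e-04  1.e+00 -0.e+00] y [ 1.e+00 -1.e-04  5.e-04] z [ 5.e-04 -0.e+00 -1.e+00] w 0.0137 f [ 0.1  0.4 -1. ] gf 39.8261421918869 J [-0.58  0.24  1.87  0.    1.02 -0.58]
```

View pics/g1.png

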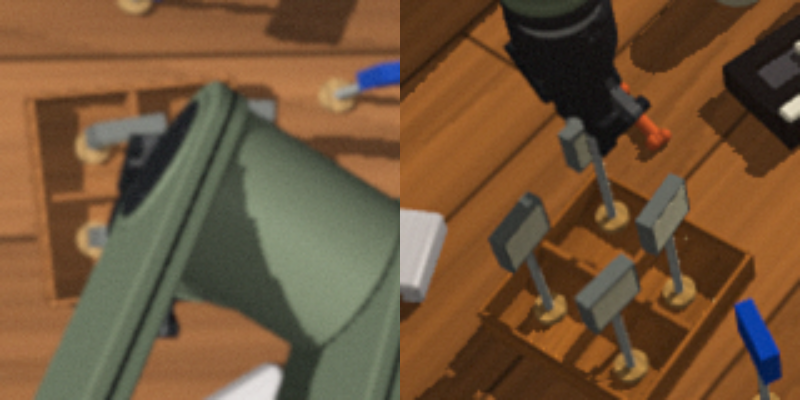

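The scene crop shows the nearest sign lifted clear, upright in the gripper (about (578,145)); the other three stand undisturbed. Carry it to disc 3.

Request:
arm_command(series=[{"jaw": 1,"travel": [0,0,-3.5],"dr": [0,0,0]},{"jaw": 1,"travel": [0,0,-7],"dr": [0,0,0]},{"jaw": 1,"travel": [0,0,-11],"dr": [0,0,0]},{"jaw": 1,"travel": [0,0,-14],"dr": [0,0,0]},{"jaw": 1,"travel": [0,0,-16],"dr": [0,0,0]}])

```text
time: 17.23
tool_pos: [0.4124, -0.256, 0.3191]
ee_rot: [0.001, 0.707, 0.707, 0.0]
ft_force: [-0.4, -0.0, -0.7]
gripper_width: 0.0135
grasp_force: 39.9
```

Request:
arm_command(series=[{"jaw": 1,"travel": [3,1.6,0],"dr": [0,0,0]},{"jaw": 1,"travel": [7,3.8,0],"dr": [0,0,0]},{"jaw": 1,"travel": [11,6,0],"dr": [0,0,0]},{"jaw": 1,"travel": [15,8.2,0],"dr": [0,0,0]},{"jaw": 1,"travel": [19,10.4,0],"dr": [0,0,0]}])

```text
time: 17.85
tool_pos: [0.5166, -0.0646, 0.3174]
ee_rot: [-0.0, 0.707, 0.707, -0.0]
ft_force: [1.3, -0.8, -1.0]
gripper_width: 0.0137
grasp_force: 39.9
```

Request:
arm_command(series=[{"jaw": 1,"travel": [4,2.2,0],"dr": [0,0,0]},{"jaw": 1,"travel": [8,4.4,0],"dr": [0,0,0]},{"jaw": 1,"travel": [12,6.6,0],"dr": [0,0,0]},{"jaw": 1,"travel": [16,8.8,0],"dr": [0,0,0]},{"jaw": 1,"travel": [19.5,10.7,0],"dr": [0,0,0]}])

```text
time: 18.48
tool_pos: [0.6237, 0.1306, 0.317]
ee_rot: [-0.0, 0.707, 0.707, -0.0]
ft_force: [-0.0, -0.5, -1.8]
gripper_width: 0.0137
grasp_force: 39.9
```

Request:
arm_command(series=[{"jaw": 1,"travel": [1.9,1,0],"dr": [0,0,0]},{"jaw": 1,"travel": [1.9,1,0],"dr": [0,0,0]},{"jaw": 1,"travel": [1.9,1,0],"dr": [0,0,0]}])

```text
time: 18.85
tool_pos: [0.6328, 0.1469, 0.3178]
ee_rot: [0.0, 0.707, 0.707, -0.001]
ft_force: [-0.1, -0.2, -1.2]
gripper_width: 0.0133
grasp_force: 40.0
```

```bash
cat > held.py <<'E'
from m import *
st();o=bot.get_obs()['tool_pos']
for n in('top','scene'):
    c=snap(n);W=np.nan_to_num(cloud(c),nan=-9)
    # sign parts below the gripper
    m=(abs(W[...,0]-o[0])<.04)&(abs(W[...,1]-o[1])<.05)&(W[...,2]>o[2]-.14)&(W[...,2]<o[2]-.02)
    nn,l,s,ce=cv2.connectedComponentsWithStats(m.astype(np.uint8))
    if nn<2: print(n,'none');continue
    P=W[l==1+s[1:,4].argmax()]
    z=P[:,2];print(n,len(P),'zmin',np.percentile(z,[0,2,5]).round(4))
    lo=P[z<z.min()+.012];print(' foot',len(lo),lo.mean(0).round(4),np.ptp(lo,axis=0).round(4))
    for a in(-.1,-.08,-.06,-.04):
        q=P[abs(z-o[2]-a)<.006]
        if len(q): print('  at',a,q.mean(0).round(4)[:2])
E
python3 held.py
```

```text
t 18.85 tcp [0.6328 0.1469 0.3178] x [ 8.e-04  1.e+00 -8.e-04] y [ 1.e+00 -8.e-04 -7.e-04] z [-7.e-04 -8.e-04 -1.e+00] w 0.0133 f [-0.1 -0.2 -1.2] gf 39.997621178627014 J [ 0.21  0.41  1.22 -0.    1.52  0.21]
top 288 zmin [0.2022 0.206  0.2088]
 foot 182 [0.6301 0.1437 0.2112] [0.0281 0.028  0.0119]
  at -0.1 [0.6306 0.1435]
  at -0.08 [0.6303 0.1438]
  at -0.06 [0.6302 0.1438]
  at -0.04 [0.6305 0.1441]
scene 216 zmin [0.2043 0.2059 0.207 ]
 foot 105 [0.635  0.1425 0.2114] [0.0275 0.0299 0.0118]
  at -0.1 [0.6344 0.143 ]
  at -0.08 [0.636  0.1434]
  at -0.06 [0.6355 0.1445]
  at -0.04 [0.6357 0.144 ]
```

The foot is 4 mm to -y of the TCP, underside about 114 mm below it. Shift and lower.

Request:
arm_command(series=[{"jaw": 1,"travel": [0.5,0.1,3.5],"dr": [0,0,0]},{"jaw": 1,"travel": [0.5,0.1,7],"dr": [0,0,0]},{"jaw": 1,"travel": [0.5,0.1,10.5],"dr": [0,0,0]},{"jaw": 1,"travel": [0.5,0.1,14],"dr": [0,0,0]},{"jaw": 1,"travel": [0.5,0.1,16],"dr": [0,0,0]}])

```text
time: 19.58
tool_pos: [0.6331, 0.1517, 0.1563]
ee_rot: [-0.001, 0.708, 0.707, -0.001]
ft_force: [0.7, 0.7, -0.6]
gripper_width: 0.0135
grasp_force: 40.0
```

Request:
arm_command(series=[{"jaw": 1,"travel": [0,0,0.5],"dr": [0,0,0]},{"jaw": 1,"travel": [0,0,0.9],"dr": [0,0,0]},{"jaw": 1,"travel": [0,0,1.2],"dr": [0,0,0]},{"jaw": 1,"travel": [0,0,1.2],"dr": [0,0,0]},{"jaw": 1,"travel": [0,0,1.2],"dr": [0,0,0]}])

```text
time: 20.2
tool_pos: [0.6345, 0.1531, 0.1464]
ee_rot: [0.0, 0.707, 0.707, 0.0]
ft_force: [0.7, -0.3, -0.7]
gripper_width: 0.0134
grasp_force: 40.0
```

```bash
python3 held.py
```

```text
t 20.2 tcp [0.6345 0.1531 0.1464] x [0.e+00 1.e+00 3.e-04] y [ 1.    -0.     0.001] z [ 1.e-03  3.e-04 -1.e+00] w 0.0134 f [ 0.7 -0.3 -0.7] gf 39.978949427604675 J [0.22 0.5  1.5  0.   1.14 0.22]
top 1370 zmin [0.0142 0.0164 0.0176]
 foot 1039 [0.6289 0.1408 0.0209] [0.0799 0.089  0.012 ]
  at -0.1 [0.6327 0.1502]
  at -0.08 [0.6309 0.1489]
  at -0.06 [0.6314 0.1492]
  at -0.04 [0.6313 0.149 ]
scene 965 zmin [0.0145 0.0166 0.0176]
 foot 684 [0.6362 0.1432 0.021 ] [0.0799 0.0913 0.012 ]
  at -0.1 [0.6361 0.1502]
  at -0.08 [0.6357 0.1497]
  at -0.06 [0.6363 0.1504]
  at -0.04 [0.6366 0.1505]
```

Request:
arm_command(series=[{"jaw": 1,"travel": [-0.1,0,0.3],"dr": [0,0,0]},{"jaw": 1,"travel": [-0.1,0,0.5],"dr": [0,0,0]},{"jaw": 1,"travel": [-0.1,0,0.55],"dr": [0,0,0]},{"jaw": 1,"travel": [-0.1,0,0.55],"dr": [0,0,0]}])

```text
time: 20.8
tool_pos: [0.6342, 0.1521, 0.1402]
ee_rot: [-0.0, 0.707, 0.707, 0.0]
ft_force: [-0.1, 0.8, -0.6]
gripper_width: 0.0134
grasp_force: 40.0
```

Request:
arm_command(series=[{"jaw": 1,"travel": [0,0,0.1],"dr": [0,0,0]},{"jaw": 1,"travel": [0,0,0.1],"dr": [0,0,0]},{"jaw": 1,"travel": [0,0,0.1],"dr": [0,0,0]}])

```text
time: 21.18
tool_pos: [0.6344, 0.1521, 0.14]
ee_rot: [0.0, 0.707, 0.707, 0.0]
ft_force: [-0.8, 0.3, 4.0]
gripper_width: 0.0135
grasp_force: 40.5
```

Request:
arm_command(series=[{"jaw": 0.5,"travel": [0,0,0],"dr": [0,0,0]},{"jaw": 0.2,"travel": [0,0,0],"dr": [0,0,0]},{"jaw": -0.3,"travel": [0,0,0],"dr": [0,0,0]},{"jaw": -0.3,"travel": [0,0,0],"dr": [0,0,0]},{"jaw": -0.3,"travel": [0,0,0],"dr": [0,0,0]}])

```text
time: 21.8
tool_pos: [0.6342, 0.152, 0.1393]
ee_rot: [-0.0, 0.707, 0.707, 0.0]
ft_force: [-0.7, -0.0, 0.7]
gripper_width: 0.0554
grasp_force: 0.0
```

Request:
arm_command(series=[{"jaw": -0.3,"travel": [0,0,-2],"dr": [0,0,0]},{"jaw": -0.3,"travel": [0,0,-6],"dr": [0,0,0]},{"jaw": -0.3,"travel": [0,0,-11],"dr": [0,0,0]},{"jaw": -0.3,"travel": [0,0,-16],"dr": [0,0,0]},{"jaw": -0.3,"travel": [0,0,-16],"dr": [0,0,0]}])

```text
time: 22.42
tool_pos: [0.636, 0.1524, 0.3047]
ee_rot: [0.003, 0.707, 0.707, 0.004]
ft_force: [-0.7, 1.0, -0.5]
gripper_width: 0.0557
grasp_force: 0.0
```

```bash
python3 chk.py
```

```text
t 22.43 tcp [0.636  0.1524 0.3047] x [-0.      1.      0.0023] y [ 0.9999 -0.      0.0101] z [ 0.0101  0.0023 -0.9999] w 0.0557 f [-0.7  1.  -0.5] gf 0.0 J [0.22 0.41 1.24 0.   1.48 0.22]
top
n 376 px [197. 174.] mean [0.6322 0.1485 0.1735] rect [633.8 150.4] [15.8 51.7] 1.4 rgb [121. 119. 109.]
n 232 px [451. 182.] mean [ 0.6155 -0.307   0.154 ] rect [ 616.  -307.5] [14.6 52. ] 61.1 rgb [ 37.  63. 135.]
n 227 px [544. 228.] mean [ 0.5285 -0.4742  0.154 ] rect [ 529.  -475.6] [14.8 50.2] 7.4 rgb [ 26.  46. 101.]
n 247 px [474. 243.] mean [ 0.5021 -0.3418  0.1588] rect [ 502.4 -343.7] [50.5 14.4] 87.1 rgb [84. 80. 74.]
n 242 px [431. 251.] mean [ 0.4903 -0.2648  0.159 ] rect [ 490.6 -265.7] [14.4 49.1] 7.9 rgb [138. 136. 128.]
n 245 px [478. 296.] mean [ 0.4088 -0.3435  0.1589] rect [ 408.7 -344.2] [14.6 50. ] 5.9 rgb [113. 111. 105.]
brushhead 173 ((403.4283142089844, 222.4981689453125), (51.6888427734375, 15.638062477111816), 14.46675968170166)
scene
n 117 px [349. 119.] mean [0.4072 0.239  0.1683] rect [406.  240.4] [22.1 17.3] 26.7 rgb [79. 47. 22.]
n 251 px [414. 180.] mean [0.63
[... 153 characters left out ...]
.3] 5.8 rgb [102. 101.  91.]
n 244 px [186. 289.] mean [ 0.412  -0.3443  0.1573] rect [ 410.6 -343.1] [17.6 51.6] 3.0 rgb [82. 81. 72.]
n 249 px [222. 313.] mean [ 0.5044 -0.3441  0.1575] rect [ 503.5 -343.5] [49.1 16.3] 87.6 rgb [63. 63. 55.]
n 208 px [282. 332.] mean [ 0.6182 -0.3077  0.1535] rect [ 617.5 -307.4] [14.7 50. ] 62.2 rgb [ 12.  45. 115.]
n 261 px [184. 376.] mean [ 0.5315 -0.4759  0.1539] rect [ 530.6 -474.6] [16.4 50.3] 5.9 rgb [13. 34. 84.]
brushhead 269 ((431.995849609375, 260.2315673828125), (124.08330535888672, 57.878753662109375), 30.747838973999023)
brushtop 61 [0.40514869 0.241144   0.203935  ]
pail (array([0.5348947 , 0.32043965]), np.float64(0.05993433687369427)) 209
```

Sign 1 stands on disc 3. Next sign A at (0.4915,-0.2655), yaw +7.5°.

Request:
arm_command(series=[{"jaw": -0.3,"travel": [-5,-1.7,0],"dr": [0,0,0]},{"jaw": -0.3,"travel": [-10.5,-3.6,0],"dr": [0,0,0]},{"jaw": -0.3,"travel": [-16,-5.5,0],"dr": [0,0,0]},{"jaw": -0.3,"travel": [-21.5,-7.4,0],"dr": [0,0,0]},{"jaw": -0.3,"travel": [-27,-9.3,0],"dr": [0,0,0]}])

```text
time: 23.15
tool_pos: [0.5396, -0.1194, 0.2972]
ee_rot: [-0.002, 0.707, 0.707, -0.001]
ft_force: [0.5, -0.2, -0.2]
gripper_width: 0.0559
grasp_force: 0.0
```

Request:
arm_command(series=[{"jaw": -0.3,"travel": [-5,-1.7,0],"dr": [0,0,-0.06]},{"jaw": -0.3,"travel": [-10,-3.4,0],"dr": [0,0,-0.1]},{"jaw": -0.3,"travel": [-14.8,-5,0],"dr": [0,0,-0.13]},{"jaw": -0.3,"travel": [-14.8,-5,0],"dr": [0,0,-0.13]},{"jaw": -0.3,"travel": [-14.8,-5,0],"dr": [0,0,-0.13]}])

```text
time: 23.78
tool_pos: [0.4908, -0.2654, 0.2978]
ee_rot: [-0.002, 0.66, 0.751, 0.0]
ft_force: [0.3, 0.4, 1.2]
gripper_width: 0.0553
grasp_force: 0.0
```

```bash
python3 -c "
from h import *
st()"
```

```text
t 23.77 tcp [ 0.4908 -0.2654  0.2978] x [-0.129   0.9916  0.0025] y [ 0.9916  0.129  -0.0018] z [-0.0021  0.0022 -1.    ] w 0.0553 f [0.3 0.4 1.2] gf 0.0 J [-0.52  0.26  1.48  0.    1.4  -0.65]
```

Request:
arm_command(series=[{"jaw": -0.3,"travel": [0,0,5],"dr": [0,0,0]},{"jaw": -0.3,"travel": [0,0,10],"dr": [0,0,0]},{"jaw": -0.3,"travel": [0,0,14],"dr": [0,0,0]},{"jaw": -0.3,"travel": [0,0,18],"dr": [0,0,0]},{"jaw": -0.3,"travel": [0,0,18],"dr": [0,0,0]}])

```text
time: 24.4
tool_pos: [0.4895, -0.2632, 0.1162]
ee_rot: [-0.004, 0.659, 0.752, -0.001]
ft_force: [0.2, -0.4, 0.2]
gripper_width: 0.0556
grasp_force: 0.0
```

Request:
arm_command(series=[{"jaw": 0.3,"travel": [0,0,0],"dr": [0,0,0]},{"jaw": 0.5,"travel": [0,0,0],"dr": [0,0,0]},{"jaw": 0.65,"travel": [0,0,0],"dr": [0,0,0]},{"jaw": 0.8,"travel": [0,0,0],"dr": [0,0,0]},{"jaw": 1,"travel": [0,0,0],"dr": [0,0,0]}])

```text
time: 25.02
tool_pos: [0.4915, -0.2664, 0.1206]
ee_rot: [0.001, 0.66, 0.751, 0.0]
ft_force: [-0.8, 0.2, 6.6]
gripper_width: 0.0135
grasp_force: 40.2
```

Request:
arm_command(series=[{"jaw": 1,"travel": [0,0,0],"dr": [0,0,0]},{"jaw": 1,"travel": [0,0,0],"dr": [0,0,0]},{"jaw": 1,"travel": [0,0,-1],"dr": [0,0,0]},{"jaw": 1,"travel": [0,0,-2.5],"dr": [0,0,0]},{"jaw": 1,"travel": [0,0,-5],"dr": [0,0,0]}])

```text
time: 25.65
tool_pos: [0.4909, -0.2657, 0.1699]
ee_rot: [-0.001, 0.66, 0.752, -0.0]
ft_force: [-0.0, -0.1, -0.4]
gripper_width: 0.0136
grasp_force: 39.4
```

Request:
arm_command(series=[{"jaw": 1,"travel": [0,0,-3.5],"dr": [0,0,0]},{"jaw": 1,"travel": [0,0,-7],"dr": [0,0,0]},{"jaw": 1,"travel": [0,0,-11],"dr": [0,0,0.05]},{"jaw": 1,"travel": [0,0,-14],"dr": [0,0,0.09]},{"jaw": 1,"travel": [0,0,-15],"dr": [0,0,0.13]}])

```text
time: 26.28
tool_pos: [0.4918, -0.2663, 0.3227]
ee_rot: [0.003, 0.708, 0.707, 0.001]
ft_force: [-0.8, -0.4, -2.1]
gripper_width: 0.0137
grasp_force: 39.5
```

```bash
python3 held.py
```

```text
t 26.27 tcp [ 0.4918 -0.2663  0.3227] x [ 0.0013  1.     -0.0024] y [ 1.     -0.0013  0.0047] z [ 0.0047 -0.0024 -1.    ] w 0.0137 f [-0.8 -0.4 -2.1] gf 39.46587681770325 J [-0.52  0.25  1.44  0.    1.45 -0.52]
top 160 zmin [0.2077 0.2093 0.2113]
 foot 127 [ 0.4905 -0.2605  0.215 ] [0.0268 0.0216 0.0119]
  at -0.1 [ 0.4896 -0.2612]
  at -0.08 [ 0.4909 -0.2625]
  at -0.06 [ 0.4905 -0.262 ]
scene 281 zmin [0.2069 0.2091 0.2105]
 foot 157 [ 0.4962 -0.2671  0.2147] [0.0283 0.0291 0.0118]
  at -0.1 [ 0.4961 -0.266 ]
  at -0.08 [ 0.4959 -0.2664]
  at -0.06 [ 0.4958 -0.2662]
  at -0.04 [ 0.4956 -0.2661]
```

Request:
arm_command(series=[{"jaw": 1,"travel": [3,1.2,0],"dr": [0,0,0]},{"jaw": 1,"travel": [7,2.8,0],"dr": [0,0,0]},{"jaw": 1,"travel": [11,4.5,0],"dr": [0,0,0]},{"jaw": 1,"travel": [15,6.2,0],"dr": [0,0,0]},{"jaw": 1,"travel": [19,7.9,0],"dr": [0,0,0]}])

```text
time: 27.0
tool_pos: [0.5703, -0.0746, 0.3189]
ee_rot: [-0.0, 0.707, 0.707, -0.0]
ft_force: [0.9, 0.2, -1.2]
gripper_width: 0.0133
grasp_force: 39.4
```

Request:
arm_command(series=[{"jaw": 1,"travel": [4,1.7,0],"dr": [0,0,0]},{"jaw": 1,"travel": [8,3.4,0],"dr": [0,0,0]},{"jaw": 1,"travel": [12,5,0],"dr": [0,0,0]},{"jaw": 1,"travel": [15,6.2,0],"dr": [0,0,0]},{"jaw": 1,"travel": [15,6.2,0],"dr": [0,0,0]}])

```text
time: 27.62
tool_pos: [0.6324, 0.0761, 0.3181]
ee_rot: [-0.001, 0.706, 0.708, -0.001]
ft_force: [-0.2, 0.7, -0.7]
gripper_width: 0.0135
grasp_force: 39.5
```

Request:
arm_command(series=[{"jaw": 1,"travel": [0,0,3.5],"dr": [0,0,0]},{"jaw": 1,"travel": [0,0,7],"dr": [0,0,0]},{"jaw": 1,"travel": [0,0,10.5],"dr": [0,0,0]},{"jaw": 1,"travel": [0,0,14],"dr": [0,0,0]},{"jaw": 1,"travel": [0,0,16],"dr": [0,0,0]}])

```text
time: 28.25
tool_pos: [0.6306, 0.0728, 0.157]
ee_rot: [-0.001, 0.707, 0.707, -0.002]
ft_force: [0.2, 0.3, -0.7]
gripper_width: 0.0135
grasp_force: 39.4
```

Request:
arm_command(series=[{"jaw": 1,"travel": [0,0,0],"dr": [0,0,0]},{"jaw": 1,"travel": [0,0,0],"dr": [0,0,0]}])

```text
time: 28.5
tool_pos: [0.6327, 0.0735, 0.1604]
ee_rot: [0.001, 0.707, 0.707, 0.001]
ft_force: [0.1, 0.7, 0.2]
gripper_width: 0.0133
grasp_force: 39.4
```

```bash
python3 held.py
```

```text
t 28.5 tcp [0.6327 0.0735 0.1604] x [4.e-04 1.e+00 1.e-04] y [ 1.0e+00 -4.0e-04  1.7e-03] z [ 1.7e-03  1.0e-04 -1.0e+00] w 0.0133 f [0.1 0.7 0.2] gf 39.42487120628357 J [ 0.1   0.46  1.52 -0.    1.15  0.1 ]
top 533 zmin [0.0204 0.0206 0.0208]
 foot 432 [0.6261 0.0583 0.0244] [0.0787 0.056  0.0102]
  at -0.1 [0.6284 0.07  ]
  at -0.08 [0.6299 0.0713]
scene 783 zmin [0.0204 0.0205 0.0207]
 foot 604 [0.632  0.0713 0.024 ] [0.0795 0.0998 0.0119]
  at -0.1 [0.6365 0.0737]
  at -0.08 [0.6366 0.0733]
  at -0.06 [0.6367 0.0735]
  at -0.04 [0.6366 0.0733]
```

Request:
arm_command(series=[{"jaw": 1,"travel": [0.1,0,0.7],"dr": [0,0,0]},{"jaw": 1,"travel": [0.1,0,1.3],"dr": [0,0,0]},{"jaw": 1,"travel": [0.1,0,1.7],"dr": [0,0,0]},{"jaw": 1,"travel": [0.1,0,1.9],"dr": [0,0,0]},{"jaw": 1,"travel": [0.1,0,1.9],"dr": [0,0,0]}])

```text
time: 29.22
tool_pos: [0.6321, 0.0751, 0.1416]
ee_rot: [0.0, 0.707, 0.707, 0.0]
ft_force: [-3.1, 0.2, 6.0]
gripper_width: 0.0137
grasp_force: 40.5
```

Request:
arm_command(series=[{"jaw": 1,"travel": [0,0,0.1],"dr": [0,0,0]},{"jaw": 1,"travel": [0,0,0.1],"dr": [0,0,0]},{"jaw": 1,"travel": [0,0,0.1],"dr": [0,0,0]}])

```text
time: 29.6
tool_pos: [0.6321, 0.0751, 0.1416]
ee_rot: [0.0, 0.707, 0.707, 0.0]
ft_force: [-3.3, -1.3, 10.0]
gripper_width: 0.0133
grasp_force: 41.0
```

Request:
arm_command(series=[{"jaw": 1,"travel": [0,0,-0.15],"dr": [0,0,0]},{"jaw": 1,"travel": [0,0,-0.15],"dr": [0,0,0]},{"jaw": 0.5,"travel": [0,0,-0.15],"dr": [0,0,0]},{"jaw": 0.2,"travel": [0,0,-0.15],"dr": [0,0,0]},{"jaw": -0.3,"travel": [0,0,-0.15],"dr": [0,0,0]}])

```text
time: 30.22
tool_pos: [0.6322, 0.075, 0.1404]
ee_rot: [-0.0, 0.707, 0.707, -0.0]
ft_force: [0.5, -0.7, -0.8]
gripper_width: 0.0511
grasp_force: 0.0
```

Request:
arm_command(series=[{"jaw": -0.3,"travel": [0,0,0],"dr": [0,0,0]},{"jaw": -0.3,"travel": [0,0,-2],"dr": [0,0,0]},{"jaw": -0.3,"travel": [0,0,-6],"dr": [0,0,0]},{"jaw": -0.3,"travel": [0,0,-11],"dr": [0,0,0]},{"jaw": -0.3,"travel": [0,0,-16],"dr": [0,0,0]}])

```text
time: 30.85
tool_pos: [0.6321, 0.075, 0.3022]
ee_rot: [-0.0, 0.707, 0.707, -0.0]
ft_force: [1.1, -0.1, 0.0]
gripper_width: 0.0556
grasp_force: 0.0
```

```bash
python3 chk.py | grep -v -e '52\.\|rgb \[ [1-4]'
```

```text
t 30.85 tcp [0.6321 0.075  0.3022] x [-0.e+00  1.e+00  1.e-04] y [ 1.e+00  0.e+00 -1.e-04] z [-1.e-04  1.e-04 -1.e+00] w 0.0556 f [ 1.1 -0.1  0. ] gf 0.0 J [0.1  0.39 1.28 0.   1.47 0.1 ]
top
n 24 px [184. 170.] mean [0.6381 0.1711 0.1801] rect [638.3 170.4] [10.   6.6] 84.6 rgb [134. 129. 119.]
n 312 px [240. 175.] mean [0.6297 0.0708 0.1732] rect [631.7  73.3] [45.1 15.3] 89.0 rgb [113. 113. 103.]
n 228 px [544. 228.] mean [ 0.5286 -0.474   0.1538] rect [ 528.9 -475. ] [14.8 50.3] 7.3 rgb [24. 43. 95.]
n 253 px [474. 243.] mean [ 0.502  -0.342   0.1586] rect [ 502.4 -343.8] [50.4 14.7] 86.8 rgb [125. 124. 117.]
n 248 px [478. 296.] mean [ 0.4087 -0.3433  0.1588] rect [ 408.7 -344.4] [14.7 50.1] 6.0 rgb [131. 129. 122.]
scene
n 120 px [349. 119.] mean [0.4075 0.2387 0.1683] rect [408.1 240.1] [22.6 19.4] 37.8 rgb [78. 47. 21.]
n 501 px [405. 191.] mean [0.6374 0.1084 0.1716] rect [635.1 114.6] [128.1  17.5] 89.4 rgb [96. 91. 79.]
n 249 px [186. 289.] mean [ 0.4121 -0.3442  0.1571] rect [ 410.3 -342.6] [18.7 51.4] 5.7 rgb [103. 102.  90.]
n 241 px [222. 313.] mean [ 0.5042 -0.3445  0.1577] rect [ 502.8 -343.2] [49.7 16.7] 86.7 rgb [97. 97. 88.]
n 259 px [185. 376.] mean [ 0.5316 -0.4758  0.1538] rect [ 530.9 -474.8] [16.2 50.4] 6.8 rgb [12. 33. 84.]
brushhead 270 ((426.62628173828125, 265.01434326171875), (121.24370574951172, 58.46245193481445), 44.09814453125)
brushtop 61 [0.40472935 0.24145202 0.20368728]
pail (array([0.53456415, 0.32090862]), np.float64(0.05997642780188071)) 100
```

Sign 2 stands on disc 2. Next sign B at (0.5025,-0.3435), yaw -3°.

Request:
arm_command(series=[{"jaw": -0.3,"travel": [-5,-1.6,0],"dr": [0,0,0]},{"jaw": -0.3,"travel": [-10.5,-3.3,0],"dr": [0,0,0]},{"jaw": -0.3,"travel": [-16,-5,0],"dr": [0,0,0]},{"jaw": -0.3,"travel": [-21.5,-6.7,0],"dr": [0,0,0]},{"jaw": -0.3,"travel": [-27,-8.4,0],"dr": [0,0,0]}])

```text
time: 31.58
tool_pos: [0.5473, -0.1965, 0.3002]
ee_rot: [-0.0, 0.707, 0.707, -0.0]
ft_force: [-0.1, 0.2, 0.0]
gripper_width: 0.0555
grasp_force: 0.0
```

Request:
arm_command(series=[{"jaw": -0.3,"travel": [-5,-1.6,0],"dr": [0,0,0.03]},{"jaw": -0.3,"travel": [-10,-3.2,0],"dr": [0,0,0.055]},{"jaw": -0.3,"travel": [-14.8,-4.6,0],"dr": [0,0,0.055]},{"jaw": -0.3,"travel": [-14.8,-4.6,0],"dr": [0,0,0.055]},{"jaw": -0.3,"travel": [-14.8,-4.6,0],"dr": [0,0,0.055]}])

```text
time: 32.2
tool_pos: [0.5021, -0.3426, 0.3002]
ee_rot: [-0.001, 0.726, 0.687, 0.0]
ft_force: [-0.3, -0.3, -0.5]
gripper_width: 0.0557
grasp_force: 0.0
```

```bash
python3 -c "
from h import *
st()"
```

```text
t 32.2 tcp [ 0.5021 -0.3426  0.3002] x [0.0554 0.9985 0.0012] y [ 9.985e-01 -5.540e-02 -6.000e-04] z [-5.0e-04  1.2e-03 -1.0e+00] w 0.0557 f [-0.3 -0.3 -0.5] gf 0.0 J [-0.62  0.34  1.36  0.    1.44 -0.56]
```

Request:
arm_command(series=[{"jaw": -0.3,"travel": [0,0,5],"dr": [0,0,0]},{"jaw": -0.3,"travel": [0,0,10],"dr": [0,0,0]},{"jaw": -0.3,"travel": [0,0,14],"dr": [0,0,0]},{"jaw": -0.3,"travel": [0,0,18.2],"dr": [0,0,0]},{"jaw": -0.3,"travel": [0,0,18.2],"dr": [0,0,0]}])

```text
time: 32.83
tool_pos: [0.5008, -0.3402, 0.1158]
ee_rot: [-0.004, 0.726, 0.688, -0.001]
ft_force: [-0.1, 0.1, -0.0]
gripper_width: 0.055
grasp_force: 0.0
```

Request:
arm_command(series=[{"jaw": 0.3,"travel": [0,0,0],"dr": [0,0,0]},{"jaw": 0.5,"travel": [0,0,0],"dr": [0,0,0]},{"jaw": 0.65,"travel": [0,0,0],"dr": [0,0,0]},{"jaw": 0.8,"travel": [0,0,0],"dr": [0,0,0]},{"jaw": 1,"travel": [0,0,0],"dr": [0,0,0]}])

```text
time: 33.45
tool_pos: [0.5025, -0.3434, 0.1203]
ee_rot: [0.001, 0.726, 0.687, 0.0]
ft_force: [-1.8, 0.9, 6.2]
gripper_width: 0.0135
grasp_force: 40.5
```

Request:
arm_command(series=[{"jaw": 1,"travel": [0,0,0],"dr": [0,0,0]},{"jaw": 1,"travel": [0,0,0],"dr": [0,0,0]},{"jaw": 1,"travel": [0,0,-1],"dr": [0,0,0]},{"jaw": 1,"travel": [0,0,-2.5],"dr": [0,0,0]},{"jaw": 1,"travel": [0,0,-5],"dr": [0,0,0]}])

```text
time: 34.08
tool_pos: [0.5019, -0.3427, 0.1692]
ee_rot: [-0.001, 0.726, 0.687, -0.0]
ft_force: [-0.2, -0.5, -1.1]
gripper_width: 0.0136
grasp_force: 39.7
```

Request:
arm_command(series=[{"jaw": 1,"travel": [0,0,-3.5],"dr": [0,0,0]},{"jaw": 1,"travel": [0,0,-7],"dr": [0,0,0]},{"jaw": 1,"travel": [0,0,-11],"dr": [0,0,-0.02]},{"jaw": 1,"travel": [0,0,-14],"dr": [0,0,-0.04]},{"jaw": 1,"travel": [0,0,-15],"dr": [0,0,-0.055]}])

```text
time: 34.7
tool_pos: [0.5027, -0.3433, 0.3216]
ee_rot: [0.002, 0.707, 0.707, 0.0]
ft_force: [-0.4, -0.3, -1.4]
gripper_width: 0.0141
grasp_force: 39.8
```

```bash
python3 held.py
```

```text
t 34.7 tcp [ 0.5027 -0.3433  0.3216] x [-6.0e-04  1.0e+00 -2.6e-03] y [1.0e+00 6.0e-04 3.9e-03] z [ 0.0039 -0.0026 -1.    ] w 0.0141 f [-0.4 -0.3 -1.4] gf 39.80042517185211 J [-0.62  0.33  1.32  0.    1.48 -0.62]
top 223 zmin [0.203  0.2083 0.211 ]
 foot 115 [ 0.5032 -0.3413  0.2131] [0.0264 0.0268 0.012 ]
  at -0.1 [ 0.5008 -0.3435]
  at -0.08 [ 0.5019 -0.3416]
  at -0.06 [ 0.5007 -0.3413]
  at -0.04 [ 0.4988 -0.3431]
scene 305 zmin [0.2052 0.2067 0.2089]
 foot 175 [ 0.5069 -0.3459  0.2132] [0.0282 0.0295 0.0117]
  at -0.1 [ 0.5055 -0.3454]
  at -0.08 [ 0.5065 -0.3452]
  at -0.06 [ 0.5064 -0.3457]
  at -0.04 [ 0.5063 -0.3452]
```

Request:
arm_command(series=[{"jaw": 1,"travel": [3,1.1,0],"dr": [0,0,0]},{"jaw": 1,"travel": [7,2.6,0],"dr": [0,0,0]},{"jaw": 1,"travel": [11,4.1,0],"dr": [0,0,0]},{"jaw": 1,"travel": [15,5.6,0],"dr": [0,0,0]},{"jaw": 1,"travel": [19,7.1,0],"dr": [0,0,0]}])

```text
time: 35.42
tool_pos: [0.5729, -0.1515, 0.3168]
ee_rot: [-0.002, 0.707, 0.707, -0.001]
ft_force: [0.6, -0.4, -1.2]
gripper_width: 0.0137
grasp_force: 39.7
```

Request:
arm_command(series=[{"jaw": 1,"travel": [4,1.6,0],"dr": [0,0,0]},{"jaw": 1,"travel": [8,3.1,0],"dr": [0,0,0]},{"jaw": 1,"travel": [12,4.6,0],"dr": [0,0,0]},{"jaw": 1,"travel": [15.2,5.8,0],"dr": [0,0,0]},{"jaw": 1,"travel": [15.2,5.8,0],"dr": [0,0,0]}])

```text
time: 36.05
tool_pos: [0.6311, 0.0013, 0.3163]
ee_rot: [-0.002, 0.706, 0.708, -0.001]
ft_force: [-0.4, 0.1, -2.0]
gripper_width: 0.0134
grasp_force: 39.7
```

Request:
arm_command(series=[{"jaw": 1,"travel": [0,0,3.5],"dr": [0,0,0]},{"jaw": 1,"travel": [0,0,7],"dr": [0,0,0]},{"jaw": 1,"travel": [0,0,10.5],"dr": [0,0,0]},{"jaw": 1,"travel": [0,0,14],"dr": [0,0,0]},{"jaw": 1,"travel": [0,0,16],"dr": [0,0,0]}])

```text
time: 36.67
tool_pos: [0.6291, -0.0021, 0.1555]
ee_rot: [-0.002, 0.707, 0.707, -0.002]
ft_force: [-0.4, -0.3, -1.0]
gripper_width: 0.0135
grasp_force: 39.7
```

Request:
arm_command(series=[{"jaw": 1,"travel": [0,0,0],"dr": [0,0,0]},{"jaw": 1,"travel": [0,0,0],"dr": [0,0,0]}])

```text
time: 36.92
tool_pos: [0.6315, -0.0016, 0.1594]
ee_rot: [0.0, 0.707, 0.707, 0.0]
ft_force: [0.6, 0.2, -2.0]
gripper_width: 0.0135
grasp_force: 39.7
```

```bash
python3 held.py
```

```text
t 36.92 tcp [ 0.6315 -0.0016  0.1594] x [ 6.e-04  1.e+00 -2.e-04] y [ 1.e+00 -6.e-04  8.e-04] z [ 8.e-04 -2.e-04 -1.e+00] w 0.0135 f [ 0.6  0.2 -2. ] gf 39.65297877788544 J [-0.02  0.46  1.54 -0.    1.15 -0.02]
top 173 zmin [0.0194 0.0195 0.0196]
 foot 173 [ 0.6298 -0.0436  0.0217] [0.0781 0.0153 0.0099]
scene 1023 zmin [0.0194 0.0195 0.0197]
 foot 843 [ 0.6333 -0.0059  0.0231] [0.0799 0.0999 0.0117]
  at -0.1 [ 0.6347 -0.0043]
  at -0.08 [ 0.6362 -0.0036]
  at -0.06 [ 0.6348 -0.0036]
  at -0.04 [ 0.6353 -0.0036]
```

Request:
arm_command(series=[{"jaw": 1,"travel": [0,0,0.7],"dr": [0,0,0]},{"jaw": 1,"travel": [0,0,1.3],"dr": [0,0,0]},{"jaw": 1,"travel": [0,0,1.6],"dr": [0,0,0]},{"jaw": 1,"travel": [0,0,1.7],"dr": [0,0,0]},{"jaw": 1,"travel": [0,0,1.7],"dr": [0,0,0]}])

```text
time: 37.65
tool_pos: [0.6313, -0.0009, 0.1418]
ee_rot: [-0.0, 0.707, 0.707, 0.0]
ft_force: [0.4, -0.1, -1.4]
gripper_width: 0.0137
grasp_force: 39.7
```

Request:
arm_command(series=[{"jaw": 1,"travel": [0,0,0],"dr": [0,0,0]}])

```text
time: 37.78
tool_pos: [0.6314, -0.0009, 0.142]
ee_rot: [0.0, 0.707, 0.707, 0.0]
ft_force: [0.6, -0.0, -1.3]
gripper_width: 0.0136
grasp_force: 39.7
```

Request:
arm_command(series=[{"jaw": 1,"travel": [0,0,0.1],"dr": [0,0,0]},{"jaw": 1,"travel": [0,0,0.1],"dr": [0,0,0]},{"jaw": 1,"travel": [0,0,0.1],"dr": [0,0,0]}])

```text
time: 38.15
tool_pos: [0.6315, -0.0009, 0.1413]
ee_rot: [0.0, 0.707, 0.707, 0.0]
ft_force: [-1.3, 0.1, 2.9]
gripper_width: 0.0136
grasp_force: 40.1
```

Request:
arm_command(series=[{"jaw": 0.5,"travel": [0,0,0],"dr": [0,0,0]},{"jaw": 0.2,"travel": [0,0,0],"dr": [0,0,0]},{"jaw": -0.3,"travel": [0,0,0],"dr": [0,0,0]},{"jaw": -0.3,"travel": [0,0,0],"dr": [0,0,0]},{"jaw": -0.3,"travel": [0,0,0],"dr": [0,0,0]}])

```text
time: 38.78
tool_pos: [0.6312, -0.001, 0.1408]
ee_rot: [-0.0, 0.707, 0.707, 0.0]
ft_force: [-0.8, -0.3, 0.4]
gripper_width: 0.0555
grasp_force: 0.0
```

Request:
arm_command(series=[{"jaw": -0.3,"travel": [0,0,-2],"dr": [0,0,0]},{"jaw": -0.3,"travel": [0,0,-6],"dr": [0,0,0]},{"jaw": -0.3,"travel": [0,0,-11],"dr": [0,0,0]},{"jaw": -0.3,"travel": [0,0,-16],"dr": [0,0,0]},{"jaw": -0.3,"travel": [0,0,-16],"dr": [0,0,0]}])

```text
time: 39.4
tool_pos: [0.6331, -0.001, 0.306]
ee_rot: [0.004, 0.707, 0.707, 0.004]
ft_force: [-0.9, 0.1, -0.9]
gripper_width: 0.0557
grasp_force: 0.0
```

Request:
arm_command(series=[{"jaw": -0.3,"travel": [-4,-2.6,0],"dr": [0,0,0]},{"jaw": -0.3,"travel": [-8.5,-5.5,0],"dr": [0,0,0]},{"jaw": -0.3,"travel": [-13,-8.4,0],"dr": [0,0,0]},{"jaw": -0.3,"travel": [-17.5,-11.3,0],"dr": [0,0,0]},{"jaw": -0.3,"travel": [-22,-14.2,0],"dr": [0,0,0]}])

```text
time: 40.02
tool_pos: [0.4877, -0.222, 0.2997]
ee_rot: [-0.001, 0.707, 0.707, -0.0]
ft_force: [0.6, -0.0, 0.5]
gripper_width: 0.0553
grasp_force: 0.0
```

Request:
arm_command(series=[{"jaw": -0.3,"travel": [-4,-2.6,0],"dr": [0,0,-0.03]},{"jaw": -0.3,"travel": [-8,-5.2,0],"dr": [0,0,-0.06]},{"jaw": -0.3,"travel": [-12.3,-8,0],"dr": [0,0,-0.09]},{"jaw": -0.3,"travel": [-12.3,-8,0],"dr": [0,0,-0.09]},{"jaw": -0.3,"travel": [-12.3,-8,0],"dr": [0,0,-0.09]}])

```text
time: 40.65
tool_pos: [0.4092, -0.3434, 0.3]
ee_rot: [-0.001, 0.675, 0.738, 0.0]
ft_force: [-0.4, 0.5, 0.0]
gripper_width: 0.0557
grasp_force: 0.0
```

```bash
python3 chk.py
```

```text
t 40.65 tcp [ 0.4092 -0.3434  0.3   ] x [-0.0893  0.996   0.0017] y [ 9.96e-01  8.93e-02 -5.00e-04] z [-6.0e-04  1.7e-03 -1.0e+00] w 0.0557 f [-0.4  0.5  0. ] gf 0.0 J [-0.72  0.22  1.53  0.    1.39 -0.81]
top
n 382 px [197. 175.] mean [0.6319 0.1488 0.1731] rect [633.7 150.4] [51.4 15.1] 89.7 rgb [114. 112. 103.]
n 366 px [238. 175.] mean [0.6299 0.0752 0.1739] rect [631.8  76.2] [15.5 50.6] 0.1 rgb [118. 116. 106.]
n 362 px [281. 175.] mean [ 0.6283 -0.0025  0.1739] rect [630.3  -2. ] [50. 15.] 89.4 rgb [120. 117. 108.]
n 234 px [450. 182.] mean [ 0.6155 -0.307   0.1539] rect [ 616.5 -307.7] [14.8 52.6] 61.7 rgb [ 43.  80. 175.]
n 224 px [544. 228.] mean [ 0.5285 -0.4742  0.1541] rect [ 529. -475.] [14.8 50.6] 6.7 rgb [ 43.  77. 169.]
n 248 px [478. 296.] mean [ 0.4087 -0.3432  0.1589] rect [ 408.7 -344.3] [14.8 50. ] 6.0 rgb [130. 129. 122.]
n 111 px [146. 306.] mean [0.4001 0.2358 0.1691] rect [399.8 237.3] [ 8.6 19.3] 87.9 rgb [75. 49. 30.]
brushhead 546 ((430.98388671875, 255.34669494628906), (127.7543716430664, 58.62965393066406), 20.352638244628906)
brushtop 132 [0.40010556 0
[... 288 characters left out ...]
] 89.5 rgb [97. 93. 81.]
n 288 px [378. 224.] mean [ 0.6363 -0.0058  0.1718] rect [634.2  -1.1] [53.4 15.9] 89.3 rgb [100.  95.  81.]
n 240 px [186. 288.] mean [ 0.4119 -0.344   0.1575] rect [ 410.5 -343. ] [17.2 50.4] 4.3 rgb [104. 103.  92.]
n 209 px [282. 332.] mean [ 0.6181 -0.3079  0.1539] rect [ 617.4 -307.1] [14.3 50.2] 62.3 rgb [ 15.  61. 156.]
n 257 px [185. 376.] mean [ 0.5314 -0.4755  0.1538] rect [ 531.3 -474.7] [17. 50.] 4.3 rgb [ 16.  60. 152.]
brushhead 276 ((433.8935546875, 252.6868438720703), (122.54871368408203, 60.327850341796875), 13.634289741516113)
brushtop 61 [0.40484518 0.24098024 0.20370327]
pail (array([0.53478758, 0.32058995]), np.float64(0.059824652895570124)) 226
```

Three placed well. Pick sign C and carry to disc 0 (0.630,-0.0762).

Request:
arm_command(series=[{"jaw": -0.3,"travel": [0,0,5],"dr": [0,0,0]},{"jaw": -0.3,"travel": [0,0,10],"dr": [0,0,0]},{"jaw": -0.3,"travel": [0,0,14],"dr": [0,0,0]},{"jaw": -0.3,"travel": [0,0,18.2],"dr": [0,0,0]},{"jaw": -0.3,"travel": [0,0,18.2],"dr": [0,0,0]}])

```text
time: 41.38
tool_pos: [0.4082, -0.3414, 0.1161]
ee_rot: [-0.004, 0.674, 0.739, 0.0]
ft_force: [-0.1, -0.1, 0.2]
gripper_width: 0.0557
grasp_force: 0.0
```

Request:
arm_command(series=[{"jaw": 0.3,"travel": [0,0,0],"dr": [0,0,0]},{"jaw": 0.5,"travel": [0,0,0],"dr": [0,0,0]},{"jaw": 0.65,"travel": [0,0,0],"dr": [0,0,0]},{"jaw": 0.8,"travel": [0,0,0],"dr": [0,0,0]},{"jaw": 1,"travel": [0,0,0],"dr": [0,0,0]}])

```text
time: 42.0
tool_pos: [0.4096, -0.3445, 0.1201]
ee_rot: [0.001, 0.675, 0.738, -0.0]
ft_force: [-0.5, 0.8, 6.0]
gripper_width: 0.0138
grasp_force: 40.7
```

Request:
arm_command(series=[{"jaw": 1,"travel": [0,0,0],"dr": [0,0,0]},{"jaw": 1,"travel": [0,0,0],"dr": [0,0,0]},{"jaw": 1,"travel": [0,0,-1],"dr": [0,0,0]},{"jaw": 1,"travel": [0,0,-2.5],"dr": [0,0,0]},{"jaw": 1,"travel": [0,0,-5],"dr": [0,0,0]}])

```text
time: 42.62
tool_pos: [0.4089, -0.3437, 0.1693]
ee_rot: [-0.001, 0.675, 0.738, 0.0]
ft_force: [0.1, 0.2, -0.5]
gripper_width: 0.0134
grasp_force: 39.9
```

Request:
arm_command(series=[{"jaw": 1,"travel": [0,0,-3.5],"dr": [0,0,0]},{"jaw": 1,"travel": [0,0,-7],"dr": [0,0,0]},{"jaw": 1,"travel": [0,0,-11],"dr": [0,0,0.03]},{"jaw": 1,"travel": [0,0,-14],"dr": [0,0,0.06]},{"jaw": 1,"travel": [0,0,-15],"dr": [0,0,0.09]}])

```text
time: 43.25
tool_pos: [0.4097, -0.3443, 0.3214]
ee_rot: [0.002, 0.708, 0.707, 0.0]
ft_force: [-0.5, -0.0, -1.3]
gripper_width: 0.0135
grasp_force: 39.9
```

```bash
python3 held.py
```

```text
t 43.25 tcp [ 0.4097 -0.3443  0.3214] x [ 0.0013  1.     -0.0028] y [ 1.     -0.0013  0.0035] z [ 0.0035 -0.0028 -1.    ] w 0.0135 f [-0.5 -0.  -1.3] gf 39.94120895862579 J [-0.72  0.21  1.49  0.    1.44 -0.72]
top 231 zmin [0.2055 0.2098 0.2115]
 foot 187 [ 0.4098 -0.3412  0.2143] [0.0266 0.0248 0.012 ]
  at -0.1 [ 0.4096 -0.3427]
  at -0.08 [ 0.4095 -0.3407]
scene 295 zmin [0.2053 0.2073 0.2086]
 foot 160 [ 0.4147 -0.345   0.2132] [0.0291 0.0282 0.0115]
  at -0.1 [ 0.4144 -0.3449]
  at -0.08 [ 0.4139 -0.3447]
  at -0.06 [ 0.4137 -0.3439]
  at -0.04 [ 0.4139 -0.3444]
```

Request:
arm_command(series=[{"jaw": 1,"travel": [2.5,2.1,0],"dr": [0,0,0]},{"jaw": 1,"travel": [5.5,4.5,0],"dr": [0,0,0]},{"jaw": 1,"travel": [8.5,7,0],"dr": [0,0,0]},{"jaw": 1,"travel": [12,9.9,0],"dr": [0,0,0]},{"jaw": 1,"travel": [15,12.4,0],"dr": [0,0,0]}])

```text
time: 43.98
tool_pos: [0.5334, -0.1924, 0.3168]
ee_rot: [-0.002, 0.707, 0.707, -0.001]
ft_force: [-0.0, -1.4, -0.8]
gripper_width: 0.0139
grasp_force: 39.9
```

Request:
arm_command(series=[{"jaw": 1,"travel": [3.5,2.9,0],"dr": [0,0,0]},{"jaw": 1,"travel": [7,5.8,0],"dr": [0,0,0]},{"jaw": 1,"travel": [10,8.3,0],"dr": [0,0,0]},{"jaw": 1,"travel": [11.8,9.7,0],"dr": [0,0,0]},{"jaw": 1,"travel": [11.8,9.7,0],"dr": [0,0,0]}])

```text
time: 44.6
tool_pos: [0.6303, -0.0751, 0.3172]
ee_rot: [-0.001, 0.706, 0.708, -0.001]
ft_force: [-0.7, -0.4, -0.5]
gripper_width: 0.0135
grasp_force: 40.0
```

Request:
arm_command(series=[{"jaw": 1,"travel": [0,0,3.5],"dr": [0,0,0]},{"jaw": 1,"travel": [0,0,7],"dr": [0,0,0]},{"jaw": 1,"travel": [0,0,10.5],"dr": [0,0,0]},{"jaw": 1,"travel": [0,0,14],"dr": [0,0,0]},{"jaw": 1,"travel": [0,0,16],"dr": [0,0,0]}])

```text
time: 45.22
tool_pos: [0.6281, -0.0774, 0.1566]
ee_rot: [-0.001, 0.708, 0.707, -0.001]
ft_force: [0.9, -0.4, -1.5]
gripper_width: 0.0136
grasp_force: 39.9
```

Request:
arm_command(series=[{"jaw": 1,"travel": [0,0,0],"dr": [0,0,0]},{"jaw": 1,"travel": [0,0,0],"dr": [0,0,0]}])

```text
time: 45.48
tool_pos: [0.6304, -0.0768, 0.16]
ee_rot: [0.001, 0.707, 0.707, 0.0]
ft_force: [0.8, 0.6, -1.2]
gripper_width: 0.0133
grasp_force: 39.9
```

```bash
python3 held.py
```

```text
t 45.48 tcp [ 0.6304 -0.0768  0.16  ] x [ 8.e-04  1.e+00 -5.e-04] y [ 1.0e+00 -8.0e-04  1.6e-03] z [ 1.6e-03 -5.0e-04 -1.0e+00] w 0.0133 f [ 0.8  0.6 -1.2] gf 39.93764877319336 J [-0.14  0.46  1.53 -0.    1.15 -0.14]
top 28 zmin [0.02 0.02 0.02]
 foot 28 [ 0.6509 -0.1052  0.0219] [0.0112 0.0251 0.007 ]
scene 910 zmin [0.02   0.0201 0.0203]
 foot 718 [ 0.6319 -0.0758  0.0235] [0.0798 0.091  0.0109]
  at -0.1 [ 0.6334 -0.0776]
  at -0.08 [ 0.6344 -0.078 ]
  at -0.06 [ 0.6345 -0.0775]
  at -0.04 [ 0.6334 -0.077 ]
```

Request:
arm_command(series=[{"jaw": 1,"travel": [0,0,0.7],"dr": [0,0,0]},{"jaw": 1,"travel": [0,0,1.3],"dr": [0,0,0]},{"jaw": 1,"travel": [0,0,1.6],"dr": [0,0,0]},{"jaw": 1,"travel": [0,0,1.75],"dr": [0,0,0]},{"jaw": 1,"travel": [0,0,1.75],"dr": [0,0,0]}])

```text
time: 46.2
tool_pos: [0.6303, -0.076, 0.1413]
ee_rot: [0.0, 0.707, 0.707, 0.0]
ft_force: [0.2, 0.4, -1.5]
gripper_width: 0.0135
grasp_force: 39.9
```

Request:
arm_command(series=[{"jaw": 1,"travel": [0,0,0.05],"dr": [0,0,0]},{"jaw": 1,"travel": [0,0,0.05],"dr": [0,0,0]}])

```text
time: 46.45
tool_pos: [0.6304, -0.076, 0.1412]
ee_rot: [0.0, 0.707, 0.707, 0.0]
ft_force: [-0.6, 0.0, 1.8]
gripper_width: 0.0139
grasp_force: 40.2
```

Contact. Release, rise, then move toward the light while turning the fingers along its slot (77°).

Request:
arm_command(series=[{"jaw": 0.5,"travel": [0,0,0],"dr": [0,0,0]},{"jaw": 0.2,"travel": [0,0,0],"dr": [0,0,0]},{"jaw": -0.3,"travel": [0,0,0],"dr": [0,0,0]},{"jaw": -0.3,"travel": [0,0,0],"dr": [0,0,0]},{"jaw": -0.3,"travel": [0,0,0],"dr": [0,0,0]}])

```text
time: 47.08
tool_pos: [0.6302, -0.0759, 0.1408]
ee_rot: [-0.0, 0.707, 0.707, 0.0]
ft_force: [0.1, -0.3, 1.0]
gripper_width: 0.0557
grasp_force: 0.0
```

Request:
arm_command(series=[{"jaw": -0.3,"travel": [0,0,-2],"dr": [0,0,0]},{"jaw": -0.3,"travel": [0,0,-6],"dr": [0,0,0]},{"jaw": -0.3,"travel": [0,0,-11],"dr": [0,0,0]},{"jaw": -0.3,"travel": [0,0,-16],"dr": [0,0,0]},{"jaw": -0.3,"travel": [0,0,-16],"dr": [0,0,0]}])

```text
time: 47.7
tool_pos: [0.6321, -0.0762, 0.3061]
ee_rot: [0.004, 0.707, 0.707, 0.003]
ft_force: [0.6, 0.6, -0.7]
gripper_width: 0.0554
grasp_force: 0.0
```

Request:
arm_command(series=[{"jaw": 1,"travel": [1,-4,0],"dr": [0,0,-0.18]},{"jaw": 1,"travel": [2,-8,0],"dr": [0,0,-0.36]},{"jaw": 1,"travel": [3,-12,0],"dr": [0,0,-0.54]},{"jaw": 1,"travel": [4,-16,0],"dr": [0,0,-0.72]},{"jaw": 1,"travel": [4.7,-20.3,0],"dr": [0,0,-0.9]}])

```text
time: 48.32
tool_pos: [0.4254, -0.0286, 0.2997]
ee_rot: [-0.001, 0.326, 0.945, -0.0]
ft_force: [0.0, 0.4, 0.4]
gripper_width: 0.0002
grasp_force: 0.0
```

Request:
arm_command(series=[{"jaw": 1,"travel": [0,0,0],"dr": [0,0,-0.15]},{"jaw": 1,"travel": [0,0,0],"dr": [0,0,-0.3]},{"jaw": 1,"travel": [0,0,0],"dr": [0,0,-0.44]},{"jaw": 1,"travel": [0,0,0],"dr": [0,0,-0.44]},{"jaw": 1,"travel": [0,0,0],"dr": [0,0,-0.44]}])

```text
time: 48.95
tool_pos: [0.427, -0.029, 0.3003]
ee_rot: [-0.0, 0.116, 0.993, 0.0]
ft_force: [0.2, 0.4, 0.0]
gripper_width: -0.0
grasp_force: 0.0
```

```bash
python3 chk.py
python3 - <<'E'
from h import *
d=snap('scene','s_pl.png')
E
```

```text
t 48.95 tcp [ 0.427  -0.029   0.3003] x [-9.730e-01  2.307e-01  9.000e-04] y [ 0.2307  0.973  -0.    ] z [-9.e-04  2.e-04 -1.e+00] w -0.0 f [0.2 0.4 0. ] gf 0.0 J [-0.09  0.04  1.74  0.    1.36 -1.43]
top
n 377 px [197. 175.] mean [0.632  0.1486 0.1734] rect [633.5 150.3] [51.5 15. ] 89.3 rgb [113. 111. 102.]
n 371 px [238. 175.] mean [0.6299 0.0751 0.1741] rect [632.   76.1] [15.6 50.6] 0.0 rgb [117. 115. 105.]
n 354 px [282. 175.] mean [ 0.6284 -0.0026  0.1743] rect [630.   -1.9] [50.2 15.1] 89.9 rgb [118. 116. 107.]
n 343 px [323. 174.] mean [ 0.6273 -0.0757  0.1746] rect [629.5 -75.6] [15.8 50.1] 0.8 rgb [119. 117. 108.]
n 231 px [450. 182.] mean [ 0.6152 -0.3068  0.1541] rect [ 616.3 -307.6] [14.7 51.7] 61.4 rgb [ 43.  79. 174.]
n 224 px [544. 228.] mean [ 0.5286 -0.4742  0.154 ] rect [ 529.  -475.6] [14.8 50.2] 7.2 rgb [ 42.  76. 168.]
n 108 px [146. 306.] mean [0.4    0.2358 0.1688] rect [399.9 237.1] [19.5  9. ] 1.1 rgb [74. 49. 30.]
brushhead 508 ((425.68524169921875, 266.67132568359375), (130.45156860351562, 58.81478500366211), 41.69932174682617)
brushtop 131 [0.40001978 0.
[... 180 characters left out ...]
.9] 31.3 rgb [77. 46. 22.]
n 500 px [405. 191.] mean [0.6375 0.1086 0.1718] rect [634.9 114.2] [127.4  17.8] 89.7 rgb [96. 92. 80.]
n 600 px [368. 236.] mean [ 0.6357 -0.044   0.1718] rect [633.9 -38.5] [126.3  16.2] 89.6 rgb [99. 94. 81.]
n 208 px [282. 332.] mean [ 0.6183 -0.3079  0.1538] rect [ 617.5 -307.3] [14.6 49.5] 62.1 rgb [ 15.  60. 155.]
n 261 px [185. 376.] mean [ 0.5316 -0.4757  0.1539] rect [ 530.7 -474.9] [17.  50.2] 3.9 rgb [ 16.  59. 150.]
brushhead 266 ((432.4984130859375, 259.6696472167969), (124.19881439208984, 55.483184814453125), 30.617582321166992)
brushtop 63 [0.40532683 0.24063838 0.20394277]
pail (array([0.53477343, 0.32058216]), np.float64(0.05999395721192066)) 221
```

View pics/s_pl.png

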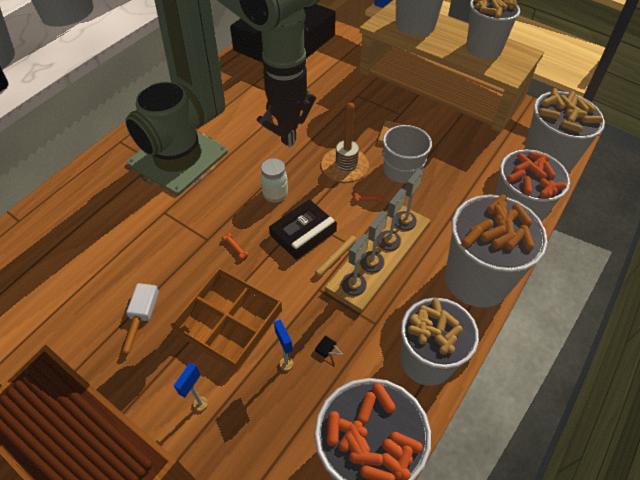

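Scene shows all four signs upright on their discs ((353,283) to (405,220)), crate empty, blue ones untouched, gripper shut above the light. Measure the slot and nub once more.

```bash
cat > nub.py <<'E'
from m import *
for n in('top','scene'):
    c=snap(n);W=np.nan_to_num(cloud(c),nan=-9)
    m=((c['frame'].min(2)>110)&(abs(W[...,0]-.43)<.035)&(abs(W[...,1]+.003)<.06)&(W[...,2]>.015)&(W[...,2]<.038)).astype(np.uint8)
    nn,l,s,ce=cv2.connectedComponentsWithStats(m)
    for i in range(1,nn):
        if s[i,4]>8: print(n,'white',s[i,4],ce[i].round(1),world(c,*ce[i],z=.034).round(4))
    m=(W[...,2]>.018)&(W[...,2]<.029)&(abs(W[...,0]-.435)<.04)&(abs(W[...,1]+.01)<.05)
    print(n,'recess',m.sum(),cv2.minAreaRect((W[m][:,:2]*1000).astype(np.float32)))
    P=W[(W[...,2]>.03)&(W[...,2]<.0375)&(abs(W[...,0]-.445)<.08)&(abs(W[...,1]+.01)<.08)]
    print(n,'box',cv2.minAreaRect((P[:,:2]*1000).astype(np.float32)))
E
python3 nub.py
```

```text
top recess 0 ((0.0, 0.0), (0.0, 0.0), 0.0)
top box ((0.0, 0.0), (0.0, 0.0), 0.0)
scene white 35 [302.5 219.3] [0.4342 0.0025 0.034 ]
scene recess 295 ((427.61199951171875, -3.34613037109375), (88.54562377929688, 35.75201416015625), 74.86673736572266)
scene box ((442.99334716796875, -9.50616455078125), (132.5497283935547, 104.66558074951172), 77.01842498779297)
```

Request:
arm_command(series=[{"jaw": 1,"travel": [0,0,5],"dr": [0,0,0]},{"jaw": 1,"travel": [0,0,11],"dr": [0,0,0]},{"jaw": 1,"travel": [0,0,17],"dr": [0,0,0]},{"jaw": 1,"travel": [0,0,22],"dr": [0,0,0]},{"jaw": 1,"travel": [0,0,25],"dr": [0,0,0]}])

```text
time: 49.82
tool_pos: [0.426, -0.0288, 0.0486]
ee_rot: [-0.001, 0.115, 0.993, 0.0]
ft_force: [0.2, -0.1, -0.1]
gripper_width: 0.0001
grasp_force: 0.0
```

Request:
arm_command(series=[{"jaw": 1,"travel": [0,0,0],"dr": [0,0,0]},{"jaw": 1,"travel": [0,0,0],"dr": [0,0,0]}])

```text
time: 50.08
tool_pos: [0.4284, -0.0291, 0.0518]
ee_rot: [0.001, 0.115, 0.993, 0.0]
ft_force: [-0.8, 0.3, 0.6]
gripper_width: -0.0003
grasp_force: 0.0
```

Run:
```python
from h import *
st();c=snap('top');d=snap('scene')
cv2.imwrite('pics/sw.png',np.hstack([cv2.resize(c['frame'][240:330,250:340],(400,400)),cv2.resize(d['frame'][180:270,255:345],(400,400))])[:,:,::-1])
```

```text
t 50.08 tcp [ 0.4284 -0.0291  0.0518] x [-0.9734  0.2289 -0.0022] y [2.289e-01 9.734e-01 4.000e-04] z [ 2.2e-03 -1.0e-04 -1.0e+00] w -0.0003 f [-0.8  0.3  0.6] gf 0.0 J [-0.09  0.31  2.13  0.    0.7  -1.43]
```

View pics/sw.png

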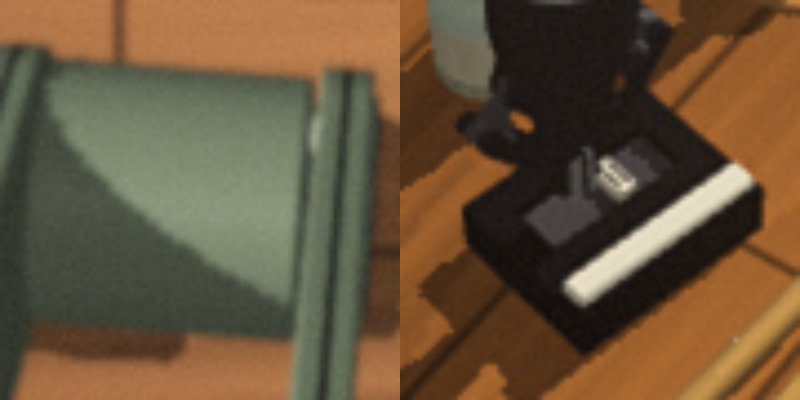

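The scene crop shows the shut fingertip over the free -y part of the recess (585,190), with the nub at (615,178) beside it. Lower into the recess.

Request:
arm_command(series=[{"jaw": 1,"travel": [0,0,0.7],"dr": [0,0,0]},{"jaw": 1,"travel": [0,0,1.3],"dr": [0,0,0]},{"jaw": 1,"travel": [0,0,1.8],"dr": [0,0,0]},{"jaw": 1,"travel": [0,0,2.1],"dr": [0,0,0]},{"jaw": 1,"travel": [0,0,2.1],"dr": [0,0,0]}])

```text
time: 50.8
tool_pos: [0.4271, -0.0289, 0.0295]
ee_rot: [-0.0, 0.115, 0.993, 0.0]
ft_force: [-0.4, 0.2, -0.1]
gripper_width: -0.0002
grasp_force: 0.0
```

Request:
arm_command(series=[{"jaw": 1,"travel": [0,0.5,0],"dr": [0,0,0]},{"jaw": 1,"travel": [0,1,0],"dr": [0,0,0]},{"jaw": 1,"travel": [0,1.5,0],"dr": [0,0,0]},{"jaw": 1,"travel": [0,2,0],"dr": [0,0,0]},{"jaw": 1,"travel": [0,2,0],"dr": [0,0,0]}])

```text
time: 51.42
tool_pos: [0.4319, -0.0091, 0.0298]
ee_rot: [0.0, 0.115, 0.993, 0.0]
ft_force: [-0.8, -0.7, 0.5]
gripper_width: 0.0002
grasp_force: 0.0
```

```bash
python3 nub.py | grep scene
```

```text
scene recess 229 ((427.52252197265625, -6.007926940917969), (93.6001205444336, 33.67164993286133), 78.43116760253906)
scene box ((443.7927551269531, -9.595680236816406), (133.69810485839844, 103.1884765625), 76.95365142822266)
```

Request:
arm_command(series=[{"jaw": 1,"travel": [0,0.4,0],"dr": [0,0,0]},{"jaw": 1,"travel": [0,0.8,0],"dr": [0,0,0]},{"jaw": 1,"travel": [0,0.8,0],"dr": [0,0,0]}])

```text
time: 51.9
tool_pos: [0.4337, -0.0014, 0.0298]
ee_rot: [0.0, 0.115, 0.993, 0.0]
ft_force: [-0.2, 0.1, 0.0]
gripper_width: 0.0001
grasp_force: 0.0
```

Request:
arm_command(series=[{"jaw": 1,"travel": [0,0.2,0],"dr": [0,0,0]},{"jaw": 1,"travel": [0,0.3,0],"dr": [0,0,0]},{"jaw": 1,"travel": [0,0.3,0],"dr": [0,0,0]}])

```text
time: 52.28
tool_pos: [0.4343, 0.0013, 0.0298]
ee_rot: [0.0, 0.115, 0.993, 0.0]
ft_force: [-0.3, -0.7, -0.3]
gripper_width: -0.0002
grasp_force: 0.2
```

Run:
```python
from h import *
st();d=snap('scene')
cv2.imwrite('pics/sw2.png',cv2.resize(d['frame'][180:260,260:340],(560,560))[:,:,::-1])
```

```text
t 52.27 tcp [0.4343 0.0013 0.0298] x [-0.9735  0.2287  0.    ] y [2.287e-01 9.735e-01 2.000e-04] z [ 0.e+00  2.e-04 -1.e+00] w -0.0002 f [-0.3 -0.7 -0.3] gf 0.2496370766311884 J [-0.02  0.35  2.14  0.    0.65 -1.36]
```

View pics/sw2.png

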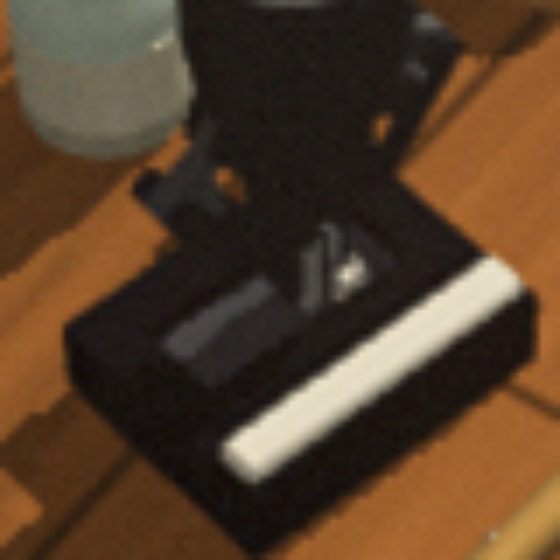

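The nub is just ahead of the fingertip at crop (345,272), being pushed. Continue until the end stop.

Request:
arm_command(series=[{"jaw": 1,"travel": [0,0.2,0],"dr": [0,0,0]},{"jaw": 1,"travel": [0,0.4,0],"dr": [0,0,0]},{"jaw": 1,"travel": [0,0.4,0],"dr": [0,0,0]}])

```text
time: 52.7
tool_pos: [0.4353, 0.0053, 0.0298]
ee_rot: [-0.0, 0.115, 0.993, 0.0]
ft_force: [0.3, -0.3, -0.5]
gripper_width: -0.0001
grasp_force: 0.2
```

Request:
arm_command(series=[{"jaw": 1,"travel": [0,0.2,0],"dr": [0,0,0]},{"jaw": 1,"travel": [0,0.3,0],"dr": [0,0,0]},{"jaw": 1,"travel": [0,0.3,0],"dr": [0,0,0]}])

```text
time: 53.08
tool_pos: [0.4355, 0.0066, 0.0298]
ee_rot: [-0.0, 0.114, 0.993, -0.001]
ft_force: [-1.6, -10.2, -0.0]
gripper_width: 0.0004
grasp_force: 5.2
```

End stop hit (10 N). Back off and rise.

Request:
arm_command(series=[{"jaw": 1,"travel": [0,-0.5,0],"dr": [0,0,0]},{"jaw": 1,"travel": [0,-1,0],"dr": [0,0,0]},{"jaw": 1,"travel": [0,-1,0],"dr": [0,0,0]},{"jaw": 1,"travel": [0,-1,-2],"dr": [0,0,0]},{"jaw": 1,"travel": [0,-1,-6],"dr": [0,0,0]}])

```text
time: 53.7
tool_pos: [0.4325, -0.0015, 0.0894]
ee_rot: [-0.002, 0.115, 0.993, 0.0]
ft_force: [0.2, 0.1, -0.3]
gripper_width: 0.0002
grasp_force: 0.0
```

Request:
arm_command(series=[{"jaw": 1,"travel": [0,0,-5],"dr": [0,0,0]},{"jaw": 1,"travel": [0,0,-10],"dr": [0,0,0]},{"jaw": 1,"travel": [0,0,-15],"dr": [0,0,0]},{"jaw": 1,"travel": [0,0,-19],"dr": [0,0,0]},{"jaw": 1,"travel": [0,0,-19],"dr": [0,0,0]}])

```text
time: 54.32
tool_pos: [0.4353, -0.0015, 0.2829]
ee_rot: [0.004, 0.115, 0.993, 0.001]
ft_force: [-0.2, -0.1, -0.9]
gripper_width: -0.0
grasp_force: 0.0
```

```bash
python3 nub.py | grep scene; python3 chk.py | tail -9
python3 - <<'E'
from h import *
d=snap('scene')
cv2.imwrite('pics/end.png',cv2.resize(d['frame'][80:310,250:480],(590,590))[:,:,::-1])
E
```

```text
scene white 34 [308.  215.5] [0.4383 0.0198 0.034 ]
scene recess 307 ((436.9696960449219, -5.1074066162109375), (88.57779693603516, 51.079627990722656), 80.01287841796875)
scene box ((443.634033203125, -9.781173706054688), (132.27490234375, 104.9620132446289), 77.65381622314453)
pail (array([0.53122325, 0.31936222]), np.float64(0.0592600797215262)) 624
scene
n 116 px [349. 119.] mean [0.4074 0.2388 0.1682] rect [406.5 239.5] [21.9 12.9] 23.0 rgb [77. 46. 21.]
n 1105 px [385. 216.] mean [0.6365 0.025  0.1717] rect [634.1  38.6] [281.6  18.2] 89.2 rgb [98. 93. 80.]
n 207 px [282. 332.] mean [ 0.618  -0.3077  0.1536] rect [ 617.2 -307.1] [14.5 49.6] 62.0 rgb [ 15.  60. 155.]
n 258 px [185. 376.] mean [ 0.5316 -0.4755  0.1539] rect [ 530.8 -474.7] [16.1 50.2] 5.1 rgb [ 16.  59. 150.]
brushhead 269 ((430.606689453125, 261.92706298828125), (123.33993530273438, 59.654388427734375), 36.68551254272461)
brushtop 59 [0.40509431 0.24129057 0.20429943]
pail (array([0.53494252, 0.32052268]), np.float64(0.059858856403664604)) 222
```

View pics/end.png

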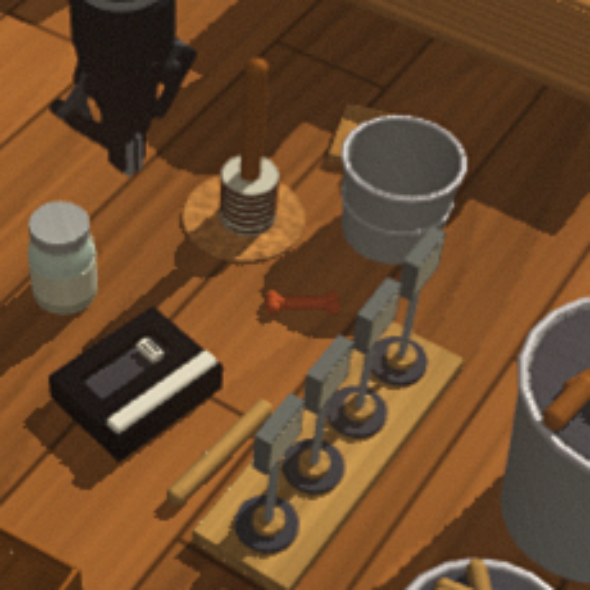

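The final view shows the nub at the far end of the recess (crop (150,348)), four signs upright and centred on their discs, the brush on its mat and the pail upright. Hand in.

```bash
python3 -c "
from rig import bot
print(bot.finish_job())"
```

```text
the job is handed in; nothing more can be done
None
```

I handed the job in with every step done, but the hand-in gave no verdict. The pail was scrubbed three times and the brush is back upright on its mat. All four signs stand centred and square on their discs, and the switch was pushed to its end stop with the nub measured about 18 of 20 mm along. The pail is upright and the blue look-alikes were not touched.

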